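# Send the castings to polishing and clear the jeweller's bench

### The job

Pick up every stray brass casting from the bench and put it in the wooden tray with the others, then lift the tray by its handle bar and carry it level, with all the castings inside, to the polishing stand; set it down in the middle of the stand's top, its long side along the stand's long side, either way round. Stand every file upright in the wells of the wooden tool holder, handle down, before or after. Do not disturb the jar, the hammer or the rock.

Things in the scene. Friction and masses are not known exactly. Their poses are not given: they have to be found in the camera images.
- tray: Open dark wooden tray, 200 mm long (x), 140 wide (y), 0.4 kg; walls 6 mm thick, 32 high, floor 6 thick. A handle bar, 16 mm wide, 18 high, runs lengthwise over its middle on a 30 mm wide post at each end, its top 93 mm above the underside, clear below up to 75 mm. Castings go in on either side of the bar. Origin: centre of underside. On the bench at the start, left or right.
- tray_bar (a point): Middle of the tray's handle bar, 84 mm above the tray's underside; the place to lift it by.
- stand: Low fixed polishing stand, grey with a flat steel top, 240 mm (x) by 200 mm (y) and 45 mm high. Origin: centre of its underside.
- stand_top (a point): Centre of the stand's steel top, 45 mm above the bench, axes as the stand.
- holder: Fixed wooden tool holder, 48 mm (x) by 144 mm (y), 80 mm high, open at the top: three wells in a row along y, their centres at y = -46.3, 0 and +46.3 mm, each about 38 mm (x) by 41 mm (y) inside, walls and floor 5 mm thick. Origin: centre of its underside.
- casting0: Rough brass casting, 50 g: rounded block 28 x 18 mm, 14 mm high, a step 17 x 12 mm on top (20 mm high in all) and a round stub 8 mm thick, 10 mm long, out of one end (38 mm long in all). Origin: middle of the block's underside; x along it towards the stub, y across its 18 mm width, z up, step up. Already in the tray at the start.
- casting1: Rough brass casting, 50 g: rounded block 28 x 18 mm, 14 mm high, a step 17 x 12 mm on top (20 mm high in all) and a round stub 8 mm thick, 10 mm long, out of one end (38 mm long in all). Origin: middle of the block's underside; x along it towards the stub, y across its 18 mm width, z up, step up. Already in the tray at the start.
- casting2: Rough brass casting, 50 g: rounded block 28 x 18 mm, 14 mm high, a step 17 x 12 mm on top (20 mm high in all) and a round stub 8 mm thick, 10 mm long, out of one end (38 mm long in all). Origin: middle of the block's underside; x along it towards the stub, y across its 18 mm width, z up, step up. Already in the tray at the start.
- casting3: Rough brass casting, 50 g: rounded block 28 x 18 mm, 14 mm high, a step 17 x 12 mm on top (20 mm high in all) and a round stub 8 mm thick, 10 mm long, out of one end (38 mm long in all). Origin: middle of the block's underside; x along it towards the stub, y across its 18 mm width, z up, step up. A stray, lying on the bench at the start; may be absent.
- casting4: Rough brass casting, 50 g: rounded block 28 x 18 mm, 14 mm high, a step 17 x 12 mm on top (20 mm high in all) and a round stub 8 mm thick, 10 mm long, out of one end (38 mm long in all). Origin: middle of the block's underside; x along it towards the stub, y across its 18 mm width, z up, step up. A stray, lying on the bench at the start; may be absent.
- casting5: Rough brass casting, 50 g: rounded block 28 x 18 mm, 14 mm high, a step 17 x 12 mm on top (20 mm high in all) and a round stub 8 mm thick, 10 mm long, out of one end (38 mm long in all). Origin: middle of the block's underside; x along it towards the stub, y across its 18 mm width, z up, step up. A stray, lying on the bench at the start; may be absent.
- casting6: Rough brass casting, 50 g: rounded block 28 x 18 mm, 14 mm high, a step 17 x 12 mm on top (20 mm high in all) and a round stub 8 mm thick, 10 mm long, out of one end (38 mm long in all). Origin: middle of the block's underside; x along it towards the stub, y across its 18 mm width, z up, step up. A stray, lying on the bench at the start; may be absent.
- file0: Hand file, 160 mm long, 60 g: wooden handle 80 mm long, 20 x 20 mm, then in line a dark steel blade 80 mm long, 9 mm wide (y), 12 high (z). Lies on its handle, axis 10 mm above the bench, blade to the left or right. Origin: mid-length (handle meets blade), on the handle's underside, 10 mm below the axis; x towards the blade's tip, z up as found. May be absent.
- file0_butt (a point): Butt of this file's wooden handle: centre of the handle's end face, 80 mm from the file's origin against x, on the axis.
- file1: Hand file, 160 mm long, 60 g: wooden handle 80 mm long, 20 x 20 mm, then in line a dark steel blade 80 mm long, 9 mm wide (y), 12 high (z). Lies on its handle, axis 10 mm above the bench, blade to the left or right. Origin: mid-length (handle meets blade), on the handle's underside, 10 mm below the axis; x towards the blade's tip, z up as found. May be absent.
- file1_butt (a point): Butt of this file's wooden handle: centre of the handle's end face, 80 mm from the file's origin against x, on the axis.
- file2: Hand file, 160 mm long, 60 g: wooden handle 80 mm long, 20 x 20 mm, then in line a dark steel blade 80 mm long, 9 mm wide (y), 12 high (z). Lies on its handle, axis 10 mm above the bench, blade to the left or right. Origin: mid-length (handle meets blade), on the handle's underside, 10 mm below the axis; x towards the blade's tip, z up as found. May be absent.
- file2_butt (a point): Butt of this file's wooden handle: centre of the handle's end face, 80 mm from the file's origin against x, on the axis.
- jar: Bystander: amber glass jar, 60 mm across, 85 mm high, standing beyond the holder. Origin: centre of its underside.
- hammer: Bystander: small hammer, 240 mm long, lying out to the robot's right. Origin: under its middle.
- rock: Bystander: dark lump of ore, about 72 mm across and 48 mm high, out to the robot's left. Origin: centre of its underside.

How it is judged:
By the outcome, as a careful person would: the job done as asked, in the order asked, and still so for the second after the job is handed in, with the robot touching nothing.
Of casting3, casting4, casting5, casting6 only 3 to 4 are there at a start; the rules pass over those that are not, and their reading is None.
Of file0, file1, file2 only 2 to 3 are there at a start; the rules pass over those that are not, and their reading is None.
At some moment in a run one of casting3, casting4, casting5, casting6, file0, file1, file2 may be knocked a few centimetres aside while the robot is not near it.
It also fails if it takes over 210 s, if anything falls off the work surface, if the arm or the gripper's body presses on something with over 40 N, if the wrist force passes 120 N, or if a joint passes its speed limit or range.

### The arm

A 7-joint arm with a two-finger parallel gripper is mounted at the origin on the work surface. World frame = base frame: x ahead of the robot, y to its left, z up, the work surface at z = 0. Lengths are in m, angles in rad, forces in N, time in s.
With the tool pointing down it reaches from about 0.4 to 0.875 m from the base axis. Payload 19.3 kg.
Tool frame: the origin (TCP) lies at the very end of the fingers, on their centre line; the grasp point (between the pads) lies 19 mm behind it; z points along the fingers, y is the direction in which the jaws open and shut (so a half turn about z gives the same grasp; the last joint's range is limited). The gripper opens to 85 mm and grips with 20 to 120 N. Pads are 22 mm wide; open, the fingers measure 114 mm over their backs; the gripper's body (76 mm by 85 mm) begins 54 mm behind the grasp point. The pads swing forward as they close: fully open they stand 13 mm farther back than shut.
Start: joints at [-1.38, 0.521, -0.036, 1.599, 0.021, 1.021, -0.113], TCP at [0.161, 0.604, 0.231] pointing down, gripper open.
Joint ranges: [-2.91, 2.91], [-0.3, 2.13], [-1.5, 1.42], [0.17, 2.43], [-1.26, 4.41], [0.16, 1.93], [-2.52, 2.52]. Speed limits (rad/s): [1.89, 1.89, 2.39, 2.39, 3.01, 3.01, 3.01].

### API

Orientations are given as [roll, pitch, yaw] about the fixed x, y, z axes, in that order (R = Rz(yaw) Ry(pitch) Rx(roll)).
In Python, from workcell import bot, grab_frame, calibration, workorder gives the robot as it stands.
- The arm moves only by the tool move_arm, never from a script. Its arguments are lists of equal length, an entry for each row: "jaw": the closure in counts, from 0 (fully open) to 255 (shut); "dp": the shift along the tool's x, y, z in units of 800 mm (1.0 is 800 mm), a list of three; "rotation": the turn, a rotation vector about the tool's x, y, z in units of pi rad (1.0 is pi rad), a list of three. In form: {"jaw": [jaw, ...], "dp": [[dx, dy, dz], ...], "rotation": [[rx, ry, rz], ...]}. A call has 1 to 10 rows; each row shifts and turns the commanded pose from where the row before left it, along the tool's axes as they then stand; what a row does not reach is not made up. A row lasts 1/8 s, in which the tool goes at most 62.5 mm and 10.7 degrees, less where a joint would pass 70% of its speed; a pose out of reach is approached as far as the arm can. A call with a number of a shift or a turn outside -1 to 1 is refused whole. A call with a gripper value outside its range is refused whole. The fingers move at their own pace and stop on an object; "squeeze" is the grip in N (left out, the last holds). Time passes only in rows, so rows that do not move let the fingers close. It gives the time, the measured TCP pose, the force and the opening at its end, in the units of the state.
- bot.observe(): the state, without advancing time (a new reading comes with each control period).
- grab_frame(name): name is "side" or "top" or "wrist"; returns the picture (420x560x3 uint8, blue, green, red); there is no depth.
- calibration(name): a dict with "camera_matrix" (3x3 intrinsics, pixels), "T" (4x4, takes a point from camera to world coordinates). Camera axes: x right, y down, z forward; pixel columns grow to the right and rows downward; lengths in m; the calibration is good to about 2 mm. A picture is of the moment at which its call begins: read the wrist's pose just before it. calibration takes no time and is no camera call; for the wrist camera it gives the pose at the moment of the call.
- workorder.job_done(): hands the job in, once; it reports no verdict.
The state is a dict: "clock": time; "qpos": joint angles; "qd": joint speeds; "joint_efforts": joint torques, N m; "position": TCP position; "tool_rot": TCP orientation; "force": force on the tool from outside, world axes, zero at the start; "moment": the same for the moment, N m; "grip_width": finger opening in m.
Only numpy, scipy, OpenCV 4.12 (cv2) and the standard library are available. Lean on these libraries where they do the work, as an engineer would, in place of code of your own. Each camera call takes 0.05 s, during which the arm holds its last target. There are 200 camera calls.

## Working session

There is one attempt and no reset: what is moved stays moved. The work goes in short steps, Python scripts to look and compute and a tool call to move; the robot and the scene stay as the last step left them, time stands still between calls to the robot, and variables do not carry over. Pictures are saved under pics/ and viewed, about 12 in all and at most 16, crops included, and the job is handed in when it is done.

Besides the shell and the picture viewer there is one more tool, called after "Request:" as name(argument=value, ...) on one line, values as JSON. move_arm: Moves the arm, as the interface text tells. Shifts and turns lie within -1 to 1; 1 stands for 800 mm of shift or pi rad of turn. Its arguments: {"type":"object","properties":{"jaw":{"type":"array","items":{"type":"number"}},"dp":{"type":"array","items":{"type":"array","items":{"type":"number","minimum":-1,"maximum":1}}},"rotation":{"type":"array","items":{"type":"array","items":{"type":"number","minimum":-1,"maximum":1}}},"squeeze":{"type":"number"}},"required":["jaw","dp","rotation"]}

```bash
mkdir -p pics; ls; python3 - <<'E'
from workcell import bot, grab_frame, calibration
import cv2, numpy as np
s=bot.observe(); print({k:np.round(v,3).tolist() for k,v in s.items()})
for n in ["top","side","wrist"]:
    c=calibration(n); print(n,np.round(c["camera_matrix"],1).tolist(),np.round(c["T"],3).tolist())
    cv2.imwrite(f"pics/{n}0.png",grab_frame(n))
E
```

```text
pics
{'clock': 0.0, 'qpos': [-1.38, 0.522, -0.036, 1.6, 0.021, 1.021, -0.113], 'qd': [0.003, -0.002, -0.001, 0.0, 0.0, 0.0, 0.001], 'joint_efforts': [0.001, -92.711, 1.98, -36.993, 0.018, 0.008, 0.0], 'position': [0.161, 0.604, 0.231], 'tool_rot': [-3.14, 0.0, 2.881], 'force': [0.584, -0.455, 0.096], 'moment': [-0.006, -0.008, 0.053], 'grip_width': 0.085}
top [[410.4, 0.0, 276.1], [0.0, 410.4, 214.5], [0.0, 0.0, 1.0]] [[-0.007, -0.991, 0.132, 0.392], [-1.0, 0.007, -0.003, -0.017], [0.002, -0.132, -0.991, 1.262], [0.0, 0.0, 0.0, 1.0]]
side [[535.7, 0.0, 283.1], [0.0, 535.7, 211.4], [0.0, 0.0, 1.0]] [[0.74, -0.447, 0.502, -0.236], [-0.672, -0.498, 0.548, -0.85], [0.005, -0.743, -0.669, 1.135], [0.0, 0.0, 0.0, 1.0]]
wrist [[319.1, 0.0, 276.0], [0.0, 319.1, 211.6], [0.0, 0.0, 1.0]] [[0.257, 0.928, 0.269, 0.093], [0.966, -0.246, -0.074, 0.622], [-0.002, 0.279, -0.96, 0.373], [0.0, 0.0, 0.0, 1.0]]
```

View pics/top0.png

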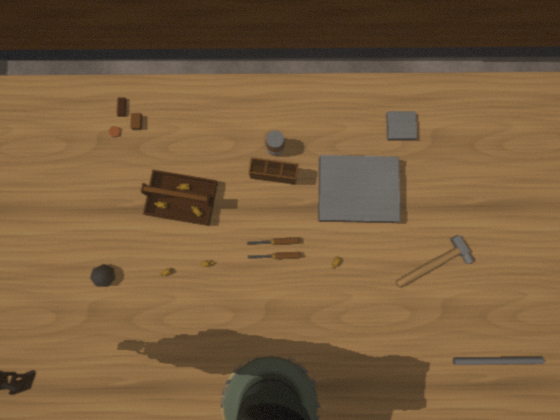

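View pics/side0.png

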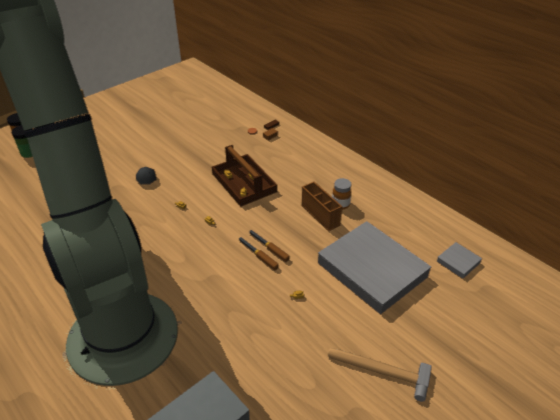

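```bash
cat > h.py <<'E'
from workcell import bot, grab_frame, calibration, workorder
import cv2, numpy as np
from scipy.spatial.transform import Rotation as R
def ray(c,px,z):
    px=np.atleast_2d(np.array(px,float)); d=np.c_[px,np.ones(len(px))]@np.linalg.inv(c["camera_matrix"]).T@c["T"][:3,:3].T
    o=c["T"][:3,3]; return o+d*((z-o[2])/d[:,2])[:,None]
def proj(c,P):
    P=np.atleast_2d(P); q=(P-c["T"][:3,3])@c["T"][:3,:3]; q=q@c["camera_matrix"].T; return q[:,:2]/q[:,2:]
def snap(n,f=None):
    c=calibration(n); c={k:np.array(v) for k,v in c.items()}; im=grab_frame(n)
    if f: cv2.imwrite(f"pics/{f}.png",im)
    return c,im
def brass(im):
    h=cv2.cvtColor(im,cv2.COLOR_BGR2HSV); return h
def blobs(m,lo):
    cs,_=cv2.findContours(m,cv2.RETR_EXTERNAL,cv2.CHAIN_APPROX_NONE); return [c for c in cs if cv2.contourArea(c)>=lo]
def plan(p,yaw=None,Rt=None,s=None):
    """total shift (units of 800mm, tool axes now) and rotvec (pi units) to reach target"""
    s=s or bot.observe(); R0=R.from_euler('xyz',s["tool_rot"]); 
    if Rt is None: Rt=R.from_euler('xyz',[np.pi,0,yaw])
    dp=R0.inv().apply(np.array(p)-s["position"]); rv=(R0.inv()*Rt).as_rotvec()
    print("at",np.round(s["position"],4),np.round(s["tool_rot"],3),"t",round(s["clock"],2),"w",round(s["grip_width"],4))
    print(" dp",np.round(dp/.8,4),"rows>=",round(np.linalg.norm(dp)/.0625,1)," rot",np.round(rv/np.pi,4),"rows>=",round(np.degrees(np.linalg.norm(rv))/10.7,1))
E
python3 - <<'E'
from h import *
c=calibration("top");c={k:np.array(v) for k,v in c.items()};im=cv2.imread("pics/top0.png")
h=cv2.cvtColor(im,cv2.COLOR_BGR2HSV)
for p in [(167,272),(208,264),(335,262),(285,241),(288,256),(255,243),(280,300),(185,187)]: print(p,h[p[1],p[0]])
for n,p,z in [("c",(167,272),.01),("c",(208,264),.01),("c",(335,262),.01),("f0",(275,241),.01),("f1",(275,256),.01),("tray",(180,198),.03),("holder",(274,171),.08),("stand",(360,189),.045),("jar",(275,141),.08),("rock",(102,275),.03)]:
    print(n,np.round(ray(c,p,z)[0],3))
v=cv2.resize(im[140:300,140:410],None,fx=2.9,fy=2.9,interpolation=cv2.INTER_CUBIC);cv2.imwrite("pics/top0z.png",v)
E
```

```text
(167, 272) [ 19 188 140]
(208, 264) [ 19 174 107]
(335, 262) [ 20 183 146]
(285, 241) [ 14 153 108]
(288, 256) [ 15 164 104]
(255, 243) [13 60 77]
(280, 300) [ 16 134 143]
(185, 187) [ 19 176 132]
c [0.386 0.31  0.01 ]
c [0.409 0.187 0.01 ]
c [ 0.413 -0.198  0.01 ]
f0 [ 0.478 -0.017  0.01 ]
f1 [ 0.432 -0.016  0.01 ]
tray [0.609 0.271 0.03 ]
holder [ 0.679 -0.015  0.08 ]
stand [ 0.63  -0.274  0.045]
jar [ 0.77  -0.019  0.08 ]
rock [0.379 0.497 0.03 ]
```

View pics/top0z.png

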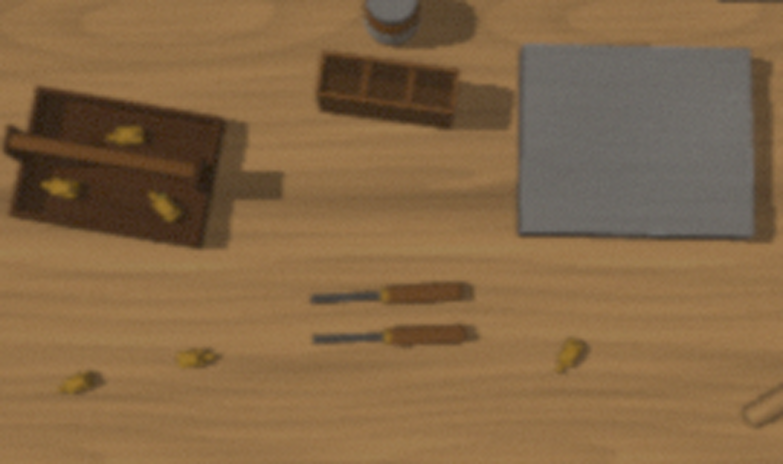

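Request:
move_arm(jaw=[0, 0, 0, 0, 0, 0, 0, 0], dp=[[0, 0, 0], [0, 0, 0], [0, 0, 0], [0, 0, 0], [0, 0, 0], [0, 0, 0], [0, 0, 0], [0, 0, 0]], rotation=[[0, 0, 0.052], [0, 0, 0.052], [0, 0, 0.052], [0, 0, 0.052], [0, 0, 0.052], [0, 0, 0.052], [0, 0, 0.052], [0, 0, 0.052]], squeeze=50)

```text
clock: 1.15
position: [0.1611, 0.6037, 0.2311]
tool_rot: [-3.141, 0.0, 1.569]
force: [-0.5, -0.5, -0.4]
grip_width: 0.0857
```

Request:
move_arm(jaw=[0, 0, 0, 0, 0, 0, 0, 0, 0], dp=[[-0.06, 0.0405, 0], [-0.06, 0.0405, 0], [-0.06, 0.0405, 0], [-0.06, 0.0405, 0], [-0.06, 0.0405, 0], [-0.06, 0.0405, 0], [-0.06, 0.0405, 0], [-0.06, 0.0405, 0], [0, 0, 0]], rotation=[[0, 0, 0], [0, 0, 0], [0, 0, 0], [0, 0, 0], [0, 0, 0], [0, 0, 0], [0, 0, 0], [0, 0, 0], [0, 0, 0]])

```text
clock: 2.28
position: [0.4235, 0.2169, 0.2315]
tool_rot: [3.141, 0.001, 1.568]
force: [-0.1, 1.5, -0.4]
grip_width: 0.0854
```

```bash
python3 - <<'E'
from h import *
c,im=snap("wrist","w1")
s=bot.observe();print(np.round(s["position"],4),np.round(s["tool_rot"],4),np.round(s["qpos"],2),s["clock"])
h=cv2.cvtColor(im,cv2.COLOR_BGR2HSV)
m=cv2.inRange(h,(17,150,60),(30,255,255)); m=cv2.morphologyEx(m,cv2.MORPH_OPEN,np.ones((3,3)))
for b in blobs(m,60):
    (u,v),(w,l),a=cv2.minAreaRect(b); P=ray(c,cv2.boxPoints(((u,v),(w,l),a)),.008); print(np.round([u,v]),cv2.contourArea(b),np.round(P[:,:2].mean(0),4),np.round(np.linalg.norm(P[1]-P[0]),3),np.round(np.linalg.norm(P[2]-P[1]),3))
E
```

```text
[0.4223 0.2191 0.2313] [3.1415e+00 1.0000e-04 1.5703e+00] [-0.94  0.3   0.42  2.   -0.16  0.87 -0.44] 2.325
[265. 205.] 364.0 [0.4113 0.1879] 0.018 0.039
[406. 176.] 489.5 [0.5747 0.2225] 0.039 0.022
[472. 137.] 179.5 [0.6431 0.2667] 0.037 0.01
[240.  93.] 473.0 [0.3858 0.3136] 0.018 0.038
[437.  72.] 641.5 [0.5951 0.3341] 0.04 0.021
```

View pics/w1.png

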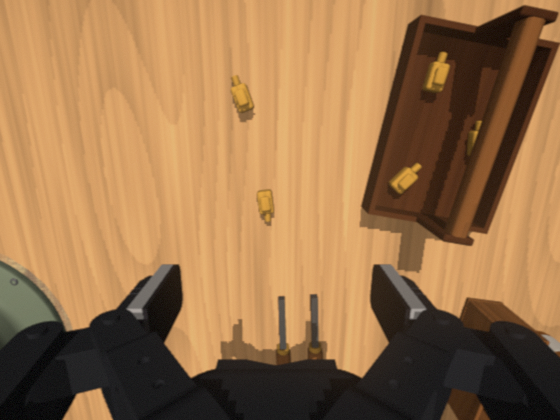

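```bash
cat >> h.py <<'E'
def castings(c,im,z=.008,lo=60):
    h=cv2.cvtColor(im,cv2.COLOR_BGR2HSV)
    m=cv2.inRange(h,(17,150,60),(30,255,255)); m=cv2.morphologyEx(m,cv2.MORPH_OPEN,np.ones((3,3)))
    out=[]
    for b in blobs(m,lo):
        P=ray(c,b[:,0,:],z)[:,:2].astype(np.float32); (x,y),(w,l),a=cv2.minAreaRect(P)
        B=cv2.boxPoints(((x,y),(w,l),a)); e=[B[1]-B[0],B[2]-B[1]]; e=max(e,key=np.linalg.norm); yaw=np.arctan2(e[1],e[0])%np.pi
        M=cv2.moments(m*cv2.drawContours(np.zeros_like(m),[b],-1,1,-1)); g=ray(c,[M["m10"]/M["m00"],M["m01"]/M["m00"]],z)[0,:2]
        print("casting rect",np.round([x,y],4),"size",np.round([w,l],3),"yaw",round(float(yaw),3),"centroid",np.round(g,4)); out.append((g,yaw))
    return out
E
python3 - <<'E'
from h import *
c=calibration("wrist");c={k:np.array(v) for k,v in c.items()}
for g,y in castings(c,cv2.imread("pics/w1.png")): 
    if g[0]<.5: plan([*g,.003],y)
E
```

```text
casting rect [0.4101 0.1902] size [0.018 0.039] yaw 1.675 centroid [0.4101 0.1929]
casting rect [0.5733 0.2252] size [0.039 0.022] yaw 0.845 centroid [0.5718 0.2233]
casting rect [0.6415 0.2694] size [0.037 0.01 ] yaw 1.407 centroid [0.6427 0.2704]
casting rect [0.3841 0.3157] size [0.018 0.038] yaw 1.891 centroid [0.3848 0.3138]
casting rect [0.5934 0.3371] size [0.04  0.022] yaw 1.364 centroid [0.5931 0.3351]
at [0.4223 0.2191 0.2313] [3.142 0.    1.57 ] t 2.33 w 0.0855
 dp [-0.0328 -0.0153  0.2854] rows>= 3.7  rot [ 0.      0.     -0.0334] rows>= 0.6
at [0.4223 0.2191 0.2313] [3.142 0.    1.57 ] t 2.33 w 0.0855
 dp [ 0.1184 -0.047   0.2854] rows>= 4.0  rot [ 0.     0.    -0.102] rows>= 1.7
```

Request:
move_arm(jaw=[0, 0, 0, 0, 0, 0, 255, 255, 255, 255], dp=[[-0.0351, -0.0141, 0.05], [0, 0, 0.06], [0, 0, 0.07], [0, 0, 0.06], [0, 0, 0.045], [0, 0, 0], [0, 0, 0], [0, 0, 0], [0, 0, 0], [0, 0, 0]], rotation=[[0, 0, 0], [0, 0, -0.0334], [0, 0, 0], [0, 0, 0], [0, 0, 0], [0, 0, 0], [0, 0, 0], [0, 0, 0], [0, 0, 0], [0, 0, 0]])

```text
clock: 3.58
position: [0.4107, 0.1929, 0.004]
tool_rot: [3.141, -0.001, 1.679]
force: [-3.9, 0.4, 25.1]
grip_width: 0.0167
```

```bash
python3 - <<'E'
from h import *
s=bot.observe();print(s["grip_width"],np.round(s["force"],1),s["position"])
c=calibration("top");c={k:np.array(v) for k,v in c.items()}
px=np.array([(38,88),(225,118),(202,248),(10,213)])/2.9+140
P=ray(c,px,.032)[:,:2];print("tray rim",np.round(P,3).tolist(),P.mean(0))
e=(P[0]-P[1]+P[3]-P[2])/2;print("yaw",np.arctan2(e[1],e[0]),np.linalg.norm(e),np.linalg.norm(P[0]-P[3]))
px=np.array([(10,143),(190,170)])/2.9+140; print("bar",ray(c,px,.093)[:,:2])
px=np.array([(519,46),(752,49),(754,233),(519,233)])/2.9+140; P=ray(c,px,.045)[:,:2];print("stand",np.round(P,3).tolist(),P.mean(0))
e=(P[0]-P[1]+P[3]-P[2])/2;print("yaw",np.arctan2(e[1],e[0]))
px=np.array([(322,53),(459,70),(452,114),(320,97)])/2.9+140; P=ray(c,px,.08)[:,:2];print("holder",np.round(P,3).tolist(),P.mean(0))
e=(P[0]-P[1]+P[3]-P[2])/2;print("yaw",np.arctan2(e[1],e[0]),np.linalg.norm(e))
E
```

```text
0.016690295652796682 [-3.9  0.4 25.1] [0.41065699 0.19286527 0.00402827]
tray rim [[0.695, 0.355], [0.662, 0.158], [0.524, 0.18], [0.562, 0.38]] [0.61077893 0.26825174]
yaw 1.392741855258497 0.20243064862852744 0.13544834919403537
bar [[0.62421705 0.36308371]
 [0.59567007 0.18306179]]
stand [[0.734, -0.152], [0.729, -0.397], [0.534, -0.39], [0.536, -0.148]] [ 0.63332819 -0.27217176]
yaw 1.5574288390225004
holder [[0.718, 0.053], [0.699, -0.087], [0.654, -0.079], [0.672, 0.055]] [ 0.68583606 -0.01474917]
yaw 1.4354641343391803 0.13789515522241946
```

Request:
move_arm(jaw=[255, 255, 255, 255, 255, 255, 255, 255], dp=[[0, 0, -0.065], [0, 0, -0.065], [0, 0, -0.065], [0, 0, 0], [0, 0, 0], [0, 0, 0], [0, 0, 0], [0, 0, 0]], rotation=[[0, 0, 0], [0, 0, -0.0587], [0, 0, -0.0587], [0, 0, -0.0587], [0, 0, -0.0587], [0, 0, -0.0587], [0, 0, -0.0587], [0, 0, -0.0587]])

```text
clock: 4.58
position: [0.4103, 0.1924, 0.1595]
tool_rot: [-3.142, 0.0, 2.976]
force: [0.5, 0.6, -1.1]
grip_width: 0.0164
```

Request:
move_arm(jaw=[255, 255, 255, 255, 255], dp=[[-0.047, 0.035, 0], [-0.047, 0.035, 0], [-0.047, 0.035, 0], [-0.047, 0.035, 0], [0, 0, 0]], rotation=[[0, 0, 0], [0, 0, 0], [0, 0, 0], [0, 0, 0], [0, 0, 0]])

```text
clock: 5.2
position: [0.5794, 0.278, 0.1587]
tool_rot: [3.141, 0.0, 2.97]
force: [-1.0, -0.4, -0.9]
grip_width: 0.0162
```

```bash
python3 - <<'E'
from h import *
plan([.578,.277,.028],2.97)
c,im=snap("wrist","w2"); print(bot.observe()["qpos"].round(2) if hasattr(bot.observe()["qpos"],"round") else bot.observe()["qpos"])
E
```

```text
at [0.5794 0.278  0.1587] [3.141 0.    2.97 ] t 5.2 w 0.0162
 dp [ 0.0015 -0.0016  0.1634] rows>= 2.1  rot [ 0.      0.0002 -0.0001] rows>= 0.0
[-0.56  0.63  0.03  1.62 -0.03  0.89  0.88]
```

View pics/w2.png

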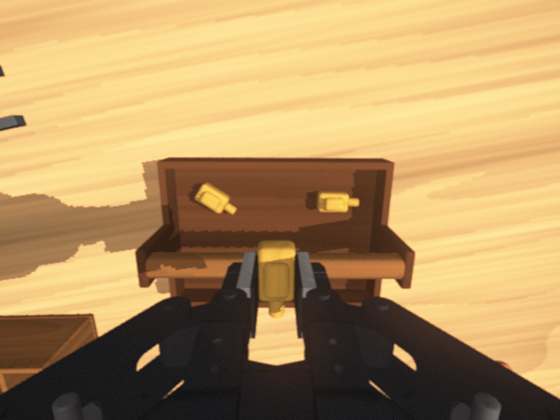

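Request:
move_arm(jaw=[255, 255, 255, 255, 140, 140, 140, 140, 140, 140], dp=[[0, 0, 0.055], [0, 0, 0.055], [0, 0, 0.053], [0, 0, 0], [0, 0, 0], [0, 0, 0], [0, 0, 0], [0, 0, -0.06], [0, 0, -0.06], [0, 0, -0.05]], rotation=[[0, 0, 0], [0, 0, 0], [0, 0, 0], [0, 0, 0], [0, 0, 0], [0, 0, 0], [0, 0, 0], [0, 0, 0], [0, 0, 0], [0, 0, 0]])

```text
clock: 6.5
position: [0.578, 0.2772, 0.1675]
tool_rot: [3.141, 0.001, 2.97]
force: [-0.3, -0.2, -0.7]
grip_width: 0.0386
```

```bash
python3 - <<'E'
from h import *
c,im=snap("wrist","w3")
P=ray(c,[(160,158),(393,160)],.032);print("near rim",P[:,:2].round(4),np.linalg.norm(P[0]-P[1]))
P=ray(c,[(140,265),(412,265)],.093-.009);print("bar",P[:,:2].round(4))
castings(c,im,.014)
plan([.385,.314,.006],1.891)
s=bot.observe();print(s["grip_width"],s["force"])
E
```

```text
near rim [[0.5237 0.1844]
 [0.5597 0.3827]] 0.2015668581852562
bar [[0.5979 0.1664]
 [0.6338 0.374 ]]
casting rect [0.5926 0.3334] size [0.039 0.019] yaw 1.4 centroid [0.5922 0.3311]
casting rect [0.5726 0.2226] size [0.039 0.021] yaw 0.818 centroid [0.5707 0.2206]
casting rect [0.5829 0.2754] size [0.018 0.038] yaw 2.97 centroid [0.5801 0.2761]
at [0.5798 0.278  0.1725] [3.137 0.006 2.969] t 6.55 w 0.0384
 dp [0.2488 0.0015 0.2068] rows>= 4.1  rot [0.0024 0.0008 0.3432] rows>= 5.8
0.03840315652300092 [2.34024545 0.57792491 6.01168158]
```

View pics/w3.png

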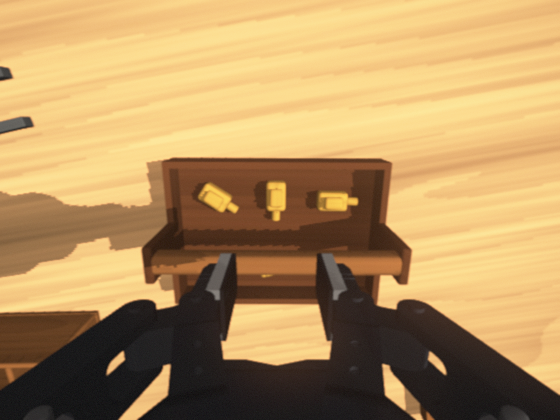

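Request:
move_arm(jaw=[140, 140, 70, 70, 70, 70, 70, 70, 70, 70], dp=[[0.0622, 0.0004, 0], [0.0622, 0.0004, 0], [0.0622, 0.0004, 0], [0.0622, 0.0004, 0], [0, 0, 0], [0, 0, 0.03], [0, 0, 0.03], [0, 0, 0.03], [0, 0, 0.03], [0, 0, 0]], rotation=[[0, 0, 0], [0, 0, 0], [0, 0, 0], [0, 0, 0], [0, 0, 0.0572], [0, 0, 0.0572], [0, 0, 0.0572], [0, 0, 0.0572], [0, 0, 0.0572], [0, 0, 0.0572]])

```text
clock: 7.8
position: [0.3813, 0.312, 0.0678]
tool_rot: [-3.14, 0.001, 1.886]
force: [-0.3, 0.3, -0.2]
grip_width: 0.0623
```

```bash
python3 - <<'E'
from h import *
c,im=snap("wrist","w4")
for g,y in castings(c,im): plan([*g,.006],y)
E
```

```text
casting rect [0.5953 0.2765] size [0.008 0.037] yaw 2.774 centroid [0.5939 0.2765]
casting rect [0.5887 0.3185] size [0.009 0.02 ] yaw 2.13 centroid [0.5901 0.319 ]
casting rect [0.3862 0.3129] size [0.018 0.04 ] yaw 1.904 centroid [0.3868 0.3115]
at [0.3816 0.3124 0.0685] [-3.141  0.     1.876] t 7.85 w 0.062
 dp [-0.1226  0.2397  0.078 ] rows>= 3.6  rot [-2.000e-04 -0.000e+00 -2.856e-01] rows>= 4.8
at [0.3816 0.3124 0.0685] [-3.141  0.     1.876] t 7.85 w 0.062
 dp [-0.0706  0.2511  0.078 ] rows>= 3.5  rot [-0.0002  0.0001 -0.0806] rows>= 1.4
at [0.3816 0.3124 0.0685] [-3.141  0.     1.876] t 7.85 w 0.062
 dp [-0.003   0.006   0.0781] rows>= 1.0  rot [-0.0002  0.0001 -0.0088] rows>= 0.1
```

Request:
move_arm(jaw=[70, 70, 70, 255, 255, 255, 255, 255, 255, 255], dp=[[-0.003, 0.006, 0.04], [0, 0, 0.038], [0, 0, 0], [0, 0, 0], [0, 0, 0], [0, 0, 0], [0, 0, 0], [0, 0, -0.065], [0, 0, -0.065], [0, 0, -0.065]], rotation=[[0, 0, -0.0088], [0, 0, 0], [0, 0, 0], [0, 0, 0], [0, 0, 0], [0, 0, 0], [0, 0, 0], [0, 0, 0], [0, 0, 0], [0, 0, 0]])

```text
clock: 9.1
position: [0.387, 0.3116, 0.1648]
tool_rot: [3.141, -0.0, 1.919]
force: [0.5, 0.8, -0.9]
grip_width: 0.0162
```

Request:
move_arm(jaw=[255, 255, 255, 255, 255, 255, 255], dp=[[0, 0, 0], [0, 0, 0], [0, 0, 0], [0, 0, 0], [0, 0, 0], [0, 0, 0], [0, 0, 0]], rotation=[[0, 0, -0.0568], [0, 0, -0.0568], [0, 0, -0.0568], [0, 0, -0.0568], [0, 0, -0.0568], [0, 0, -0.0568], [0, 0, 0]])

```text
clock: 9.98
position: [0.3873, 0.3115, 0.163]
tool_rot: [3.141, 0.0, 2.989]
force: [-0.2, 0.3, -0.5]
grip_width: 0.016
```

```bash
python3 - <<'E'
from h import *
plan([.660,.3226,.028],2.97)
E
```

```text
at [0.3873 0.3115 0.163 ] [3.141 0.    2.989] t 9.97 w 0.016
 dp [-0.3348  0.0655  0.169 ] rows>= 4.9  rot [0.0002 0.0001 0.006 ] rows>= 0.1
```

Request:
move_arm(jaw=[255, 255, 255, 255, 255, 255, 255, 255, 255, 255], dp=[[-0.0558, 0.0109, 0], [-0.0558, 0.0109, 0], [-0.0558, 0.0109, 0], [-0.0558, 0.0109, 0], [-0.0558, 0.0109, 0], [-0.0558, 0.011, 0], [0, 0, 0], [0, 0, 0.06], [0, 0, 0.06], [0, 0, 0.049]], rotation=[[0, 0, 0], [0, 0, 0], [0, 0, 0], [0, 0, 0], [0, 0, 0], [0, 0, 0.006], [0, 0, 0], [0, 0, 0], [0, 0, 0], [0, 0, 0]])

```text
clock: 11.22
position: [0.6586, 0.3231, 0.0258]
tool_rot: [-3.141, -0.001, 2.968]
force: [0.4, 0.1, -1.0]
grip_width: 0.0158
```

Request:
move_arm(jaw=[255, 140, 140, 140, 140, 140, 140, 140], dp=[[0, 0, 0], [0, 0, 0], [0, 0, 0], [0, 0, -0.06], [0, 0, -0.06], [0, 0, -0.06], [0, 0, 0], [0, 0, 0]], rotation=[[0, 0, 0], [0, 0, 0], [0, 0, 0], [0, 0, 0], [0, 0, 0], [0, 0, 0], [0, 0, 0], [0, 0, 0]])

```text
clock: 12.22
position: [0.6598, 0.323, 0.172]
tool_rot: [3.141, 0.001, 2.971]
force: [-0.4, 0.8, -1.2]
grip_width: 0.0386
```

```bash
python3 - <<'E'
from h import *
c,im=snap("wrist","w5"); castings(c,im,.014)
c,im=snap("top","t5"); castings(c,im,.008,8)
cv2.imwrite("pics/t5z.png",cv2.resize(im[140:300,140:410],None,fx=2.9,fy=2.9,interpolation=cv2.INTER_CUBIC))
plan([.413,-.2,.17],1.57)
E
```

```text
casting rect [0.6478 0.2652] size [0.019 0.04 ] yaw 1.65 centroid [0.6478 0.2628]
casting rect [0.6608 0.3223] size [0.018 0.033] yaw 2.972 centroid [0.6617 0.3222]
casting rect [0.5922 0.3332] size [0.038 0.017] yaw 1.401 centroid [0.592  0.3306]
casting rect [0.5724 0.2225] size [0.04 0.02] yaw 0.821 centroid [0.5705 0.2207]
casting rect [0.583  0.2755] size [0.02  0.038] yaw 2.962 centroid [0.58  0.276]
casting rect [ 0.413  -0.2008] size [0.017 0.033] yaw 2.654 centroid [ 0.4137 -0.2003]
casting rect [0.5735 0.2264] size [0.042 0.019] yaw 0.785 centroid [0.5723 0.2249]
casting rect [0.5833 0.2804] size [0.022 0.034] yaw 3.135 centroid [0.5814 0.2801]
casting rect [0.5942 0.3377] size [0.04 0.02] yaw 1.366 centroid [0.5939 0.3365]
casting rect [0.6508 0.2681] size [0.038 0.019] yaw 1.564 centroid [0.6502 0.2669]
casting rect [0.6639 0.3276] size [0.022 0.034] yaw 2.853 centroid [0.6641 0.3278]
at [0.6594 0.3228 0.1706] [-3.141e+00 -1.000e-03  2.971e+00] t 12.32 w 0.0385
 dp [ 0.1924 -0.6964  0.0014] rows>= 9.2  rot [-4.000e-04 -1.000e-04  4.459e-01] rows>= 7.5
```

View pics/t5z.png

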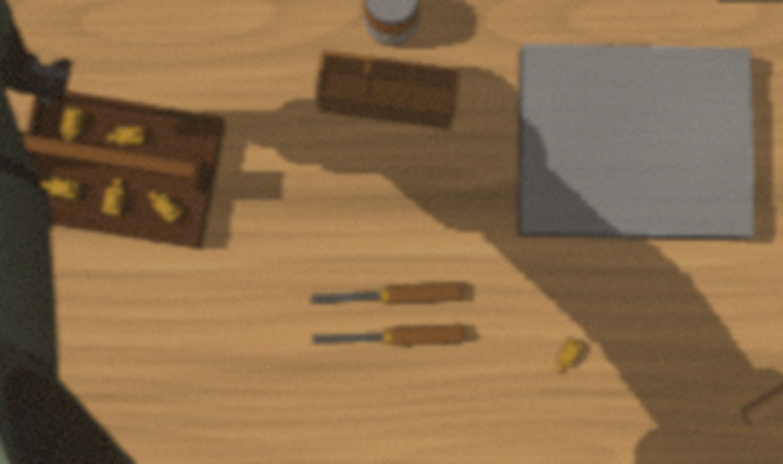

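Request:
move_arm(jaw=[140, 140, 70, 70, 70, 70, 70, 70, 70, 70], dp=[[0.0192, -0.0696, 0], [0.0192, -0.0696, 0], [0.0192, -0.0696, 0], [0.0192, -0.0696, 0], [0.0192, -0.0696, 0], [0.0192, -0.0696, 0], [0.0192, -0.0696, 0], [0.0192, -0.0696, 0], [0.0192, -0.0696, 0], [0.0192, -0.0696, 0]], rotation=[[0, 0, 0], [0, 0, 0], [0, 0, 0], [0, 0, 0], [0, 0, 0], [0, 0, 0], [0, 0, 0], [0, 0, 0], [0, 0, 0], [0, 0, 0]])

```text
clock: 13.58
position: [0.4126, -0.2011, 0.1709]
tool_rot: [3.142, -0.001, 2.971]
force: [1.1, -0.6, -0.3]
grip_width: 0.0619
```

Request:
move_arm(jaw=[70, 70, 70, 70], dp=[[0, 0, 0.04], [0, 0, 0.04], [0, 0, 0], [0, 0, 0]], rotation=[[0, 0, 0.05], [0, 0, 0.05], [0, 0, 0.05], [0, 0, 0]])

```text
clock: 14.08
position: [0.4135, -0.1995, 0.1067]
tool_rot: [-3.141, -0.001, 2.501]
force: [-0.6, -0.3, -0.2]
grip_width: 0.0617
```

```bash
python3 - <<'E'
from h import *
c,im=snap("wrist","w6")
for g,y in castings(c,im): plan([*g,.006],y)
E
```

```text
casting rect [ 0.4105 -0.201 ] size [0.018 0.038] yaw 2.508 centroid [ 0.4122 -0.2021]
casting rect [ 0.4761 -0.0047] size [0.019 0.008] yaw 0.286 centroid [ 0.4765 -0.0044]
casting rect [ 0.4326 -0.0066] size [0.017 0.008] yaw 0.168 centroid [ 0.4329 -0.0067]
at [ 0.4137 -0.1995  0.107 ] [-3.141e+00 -1.000e-03  2.503e+00] t 14.12 w 0.0619
 dp [-0.0005 -0.0036  0.1263] rows>= 1.6  rot [-0.0002 -0.0002 -0.0015] rows>= 0.0
at [ 0.4137 -0.1995  0.107 ] [-3.141e+00 -1.000e-03  2.503e+00] t 14.12 w 0.0619
 dp [0.0822 0.2427 0.1262] rows>= 3.7  rot [-3.000e-04  1.000e-04  7.057e-01] rows>= 11.9
at [ 0.4137 -0.1995  0.107 ] [-3.141e+00 -1.000e-03  2.503e+00] t 14.12 w 0.0619
 dp [0.1243 0.208  0.1263] rows>= 3.5  rot [-3.000e-04  1.000e-04  7.434e-01] rows>= 12.5
```

Request:
move_arm(jaw=[70, 70, 70, 70, 255, 255, 255, 255, 255, 255], dp=[[-0.0005, -0.0036, 0.065], [0, 0, 0.061], [0, 0, 0], [0, 0, 0], [0, 0, 0], [0, 0, 0], [0, 0, 0], [0, 0, -0.065], [0, 0, -0.065], [0, 0, -0.065]], rotation=[[0, 0, 0], [0, 0, 0], [0, 0, 0], [0, 0, 0], [0, 0, 0], [0, 0, 0], [0, 0, 0], [0, 0, 0], [0, 0, 0], [0, 0, 0]])

```text
clock: 15.38
position: [0.4122, -0.2021, 0.1645]
tool_rot: [3.141, 0.0, 2.5]
force: [0.2, -0.0, 0.3]
grip_width: 0.0159
```

Request:
move_arm(jaw=[255, 255, 255, 255], dp=[[0, 0, 0], [0, 0, 0], [0, 0, 0], [0, 0, 0]], rotation=[[0, 0, -0.05], [0, 0, -0.05], [0, 0, -0.05], [0, 0, 0]])

```text
clock: 15.88
position: [0.4124, -0.2023, 0.1629]
tool_rot: [3.141, 0.001, 2.97]
force: [-0.0, 0.7, -0.4]
grip_width: 0.016
```

```bash
python3 - <<'E'
from h import *
plan([.638,.205,.028],2.97)
E
```

```text
at [ 0.4124 -0.2023  0.1629] [3.141e+00 1.000e-03 2.970e+00] t 15.88 w 0.016
 dp [-0.1909  0.5497  0.1688] rows>= 7.8  rot [0.     0.0002 0.    ] rows>= 0.0
```

Request:
move_arm(jaw=[255, 255, 255, 255, 255, 255, 255, 255, 255], dp=[[-0.0239, 0.0687, 0], [-0.0239, 0.0687, 0], [-0.0239, 0.0687, 0], [-0.0239, 0.0687, 0], [-0.0239, 0.0687, 0], [-0.0239, 0.0687, 0], [-0.0239, 0.0687, 0], [-0.0238, 0.0687, 0], [0, 0, 0]], rotation=[[0, 0, 0], [0, 0, 0], [0, 0, 0], [0, 0, 0], [0, 0, 0], [0, 0, 0], [0, 0, 0], [0, 0, 0], [0, 0, 0]])

```text
clock: 17.0
position: [0.6379, 0.2102, 0.1617]
tool_rot: [3.14, -0.001, 2.972]
force: [-0.7, -0.7, -0.6]
grip_width: 0.0163
```

Request:
move_arm(jaw=[255, 255, 255, 255, 140, 140, 140, 140, 140, 140], dp=[[0, 0, 0.06], [0, 0, 0.06], [0, 0, 0.049], [0, 0, 0], [0, 0, 0], [0, 0, 0], [0, 0, -0.06], [0, 0, -0.06], [0, 0, -0.06], [0, 0, 0]], rotation=[[0, 0, 0], [0, 0, 0], [0, 0, 0], [0, 0, 0], [0, 0, 0], [0, 0, 0], [0, 0, 0], [0, 0, 0], [0, 0, 0], [0, 0, 0]])

```text
clock: 18.25
position: [0.6399, 0.2057, 0.1768]
tool_rot: [3.137, 0.007, 2.97]
force: [-0.6, 0.8, -0.1]
grip_width: 0.0383
```

```bash
python3 - <<'E'
from h import *
c,im=snap("wrist","w7"); castings(c,im,.014)
plan([.612,.271,.17],1.395)
E
```

```text
casting rect [0.6473 0.2657] size [0.02  0.038] yaw 1.655 centroid [0.6475 0.2632]
casting rect [0.6604 0.3225] size [0.021 0.033] yaw 2.97 centroid [0.6615 0.3224]
casting rect [0.6388 0.204 ] size [0.018 0.031] yaw 2.97 centroid [0.6388 0.204 ]
casting rect [0.5923 0.3329] size [0.04  0.017] yaw 1.4 centroid [0.5919 0.3308]
casting rect [0.5722 0.2228] size [0.039 0.018] yaw 0.82 centroid [0.5704 0.221 ]
casting rect [0.5827 0.2757] size [0.019 0.038] yaw 2.962 centroid [0.5798 0.2762]
casting rect [ 0.483  -0.0047] size [0.012 0.008] yaw 1.159 centroid [ 0.4826 -0.0058]
at [0.6388 0.2054 0.1743] [3.139 0.004 2.97 ] t 18.3 w 0.0385
 dp [0.047  0.075  0.0054] rows>= 1.1  rot [1.600e-03 3.000e-04 5.015e-01] rows>= 8.4
```

View pics/w7.png

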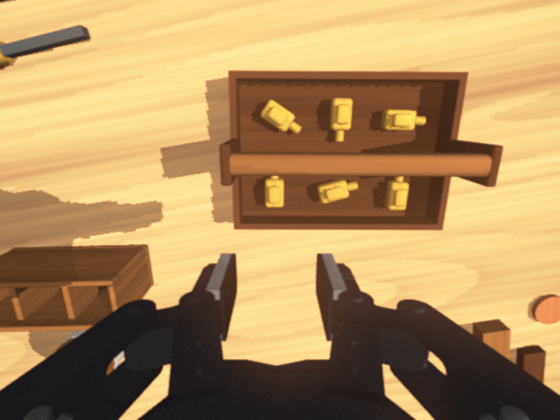

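```bash
python3 - <<'E'
from h import *
c=calibration("wrist");c={k:np.array(v) for k,v in c.items()}
P=ray(c,[(230,72),(466,72),(443,229),(235,229)],.032)[:,:2];print(P.round(4).tolist(),P.mean(0));e=P[1]-P[0];print(np.arctan2(e[1],e[0]),np.linalg.norm(e),np.linalg.norm(P[0]-P[3]))
print(ray(c,[(231,165),(491,165),(361,153),(361,177)],.088)[:,:2].round(4).tolist())
E
```

```text
[[0.5271, 0.186], [0.5601, 0.3776], [0.6953, 0.3556], [0.6619, 0.162]] [0.61107999 0.27029333]
1.4005691781946814 0.19433032172019502 0.13685628800259217
[[0.5956, 0.1799], [0.6272, 0.3633], [0.6029, 0.2724], [0.6201, 0.2707]]
```

Request:
move_arm(jaw=[70, 40, 40, 40, 40, 40, 40, 40, 40, 40], dp=[[0.0476, 0.0375, 0], [0, 0.0374, 0], [0, 0, 0], [0, 0, 0], [0, 0, 0], [0, 0, 0], [0, 0, 0], [0, 0, 0], [0, 0, 0], [0, 0, 0]], rotation=[[0, 0, 0], [0, 0, 0.0555], [0, 0, 0.0555], [0, 0, 0.0555], [0, 0, 0.0555], [0, 0, 0.0555], [0, 0, 0.0555], [0, 0, 0.0555], [0, 0, 0.0555], [0, 0, 0.0555]])

```text
clock: 19.55
position: [0.6101, 0.2705, 0.1709]
tool_rot: [-3.141, 0.0, 1.396]
force: [-0.2, 0.5, -0.1]
grip_width: 0.0717
```

```bash
python3 - <<'E'
from h import *
plan([.6115,.271,.064],1.40)
E
```

```text
at [0.6101 0.2705 0.1709] [-3.141  0.     1.396] t 19.55 w 0.0717
 dp [0.0009 0.0016 0.1336] rows>= 1.7  rot [-0.0002  0.0001 -0.0014] rows>= 0.0
```

Request:
move_arm(jaw=[40, 40, 40, 40, 255, 255, 255, 255, 255, 255], dp=[[0.001, 0.0016, 0.05], [0, 0, 0.05], [0, 0, 0.0335], [0, 0, 0], [0, 0, 0], [0, 0, 0], [0, 0, 0], [0, 0, 0], [0, 0, 0], [0, 0, 0]], rotation=[[0, 0, -0.001], [0, 0, 0], [0, 0, 0], [0, 0, 0], [0, 0, 0], [0, 0, 0], [0, 0, 0], [0, 0, 0], [0, 0, 0], [0, 0, 0]], squeeze=100)

```text
clock: 20.8
position: [0.6124, 0.2715, 0.0656]
tool_rot: [3.14, -0.001, 1.405]
force: [-2.1, -0.4, 8.9]
grip_width: 0.0146
```

Request:
move_arm(jaw=[255, 255, 255, 255, 255, 255], dp=[[0, 0, -0.01], [0, 0, -0.02], [0, 0, -0.03], [0, 0, -0.03], [0, 0, -0.03], [0, 0, -0.02]], rotation=[[0, 0, 0], [0, 0, 0], [0, 0, 0], [0, 0, 0], [0, 0, 0], [0, 0, 0]])

```text
clock: 21.55
position: [0.612, 0.2713, 0.1784]
tool_rot: [3.141, -0.001, 1.405]
force: [0.9, 0.0, -7.5]
grip_width: 0.0142
```

```bash
python3 - <<'E'
from h import *
s=bot.observe();print(s["force"],s["tool_rot"])
plan([.632,-.275,.19],1.5574)
plan([.632,-.275,.19],1.5574-np.pi)
E
```

```text
[ 0.85135502  0.01578087 -7.50871288] [ 3.14068887e+00 -7.46973039e-04  1.40483326e+00]
at [0.612  0.2713 0.1784] [ 3.141e+00 -1.000e-03  1.405e+00] t 21.55 w 0.0142
 dp [-0.6694  0.1375 -0.0149] rows>= 8.7  rot [ 0.0003 -0.0002 -0.0486] rows>= 0.8
at [0.612  0.2713 0.1784] [ 3.141e+00 -1.000e-03  1.405e+00] t 21.55 w 0.0142
 dp [-0.6694  0.1375 -0.0149] rows>= 8.7  rot [-3.000e-04 -5.000e-04  9.514e-01] rows>= 16.0
```

Request:
move_arm(jaw=[255, 255, 255, 255, 255, 255, 255, 255, 255], dp=[[-0.014, 0.0029, -0.003], [-0.028, 0.0057, -0.003], [-0.042, 0.0086, -0.003], [-0.056, 0.0115, -0.003], [-0.056, 0.0115, -0.003], [-0.056, 0.0115, 0], [-0.056, 0.0115, 0], [-0.056, 0.0115, 0], [-0.056, 0.0115, 0]], rotation=[[0, 0, 0], [0, 0, 0], [0, 0, 0], [0, 0, 0], [0, 0, 0], [0, 0, 0], [0, 0, 0], [0, 0, 0], [0, 0, 0]])

```text
clock: 22.68
position: [0.6231, -0.0749, 0.1879]
tool_rot: [-3.14, 0.001, 1.403]
force: [1.3, -0.1, -6.9]
grip_width: 0.0144
```

Request:
move_arm(jaw=[255, 255, 255, 255, 255, 255, 255, 255, 255, 255], dp=[[-0.056, 0.0115, 0], [-0.056, 0.0115, 0], [-0.055, 0.0113, 0], [-0.042, 0.0086, 0], [-0.028, 0.0057, 0], [-0.013, 0.0028, 0], [0, 0, 0], [0, 0, 0], [0, 0, 0], [0, 0, 0]], rotation=[[0, 0, 0], [0, 0, 0], [0, 0, 0], [0, 0, 0], [0, 0, 0], [0, 0, 0], [0, 0, -0.016], [0, 0, -0.017], [0, 0, -0.016], [0, 0, 0]])

```text
clock: 23.92
position: [0.6313, -0.2755, 0.1882]
tool_rot: [-3.141, -0.0, 1.559]
force: [0.2, 0.1, -7.0]
grip_width: 0.0144
```

```bash
python3 - <<'E'
from h import *
c,im=snap("wrist","w8"); t,ti=snap("top","t8"); sd,si=snap("side","s8")
plan([.632,-.2745,.11],1.5574)
a=cv2.resize(ti[140:260,280:440],None,fx=2.5,fy=2.5,interpolation=cv2.INTER_CUBIC)
cv2.imwrite("pics/m8.png",np.vstack([np.hstack([cv2.resize(im,(400,300)),a])]))
s=bot.observe();print(s["force"],s["qpos"])
E
```

```text
at [ 0.6316 -0.2755  0.1883] [-3.141 -0.     1.558] t 24.07 w 0.0144
 dp [0.0013 0.0005 0.0979] rows>= 1.3  rot [-0.0001 -0.      0.0001] rows>= 0.0
[ 0.17725254  0.16524672 -6.80313023] [ 0.04395459  0.72024705  0.47823525  1.47100318 -0.35999359  1.03849774
  0.59126786]
```

View pics/m8.png

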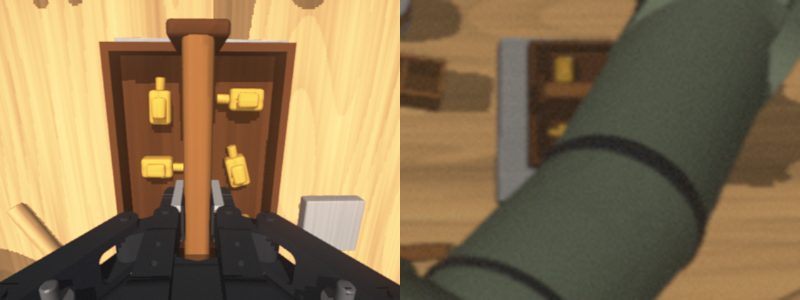

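Request:
move_arm(jaw=[255, 255, 255, 255, 255, 255, 255], dp=[[0.0013, 0.0005, 0.015], [0, 0, 0.025], [0, 0, 0.025], [0, 0, 0.018], [0, 0, 0.01], [0, 0, 0.004], [0, 0, 0]], rotation=[[0, 0, 0], [0, 0, 0], [0, 0, 0], [0, 0, 0], [0, 0, 0], [0, 0, 0], [0, 0, 0]])

```text
clock: 24.95
position: [0.6325, -0.2748, 0.1113]
tool_rot: [3.141, 0.0, 1.559]
force: [0.8, -0.8, -8.1]
grip_width: 0.0144
```

```bash
python3 - <<'E'
from h import *
s=bot.observe();print(s["force"],s["position"],s["tool_rot"])
E
```

```text
[ 0.84307604 -0.8391153  -8.09571342] [ 0.63248102 -0.2747572   0.11129835] [3.14098978e+00 3.03374493e-04 1.55867701e+00]
```

Request:
move_arm(jaw=[255, 255, 255], dp=[[0, 0, 0.0015], [0, 0, 0.001], [0, 0, 0]], rotation=[[0, 0, 0], [0, 0, 0], [0, 0, 0]])

```text
clock: 25.32
position: [0.6327, -0.2748, 0.1106]
tool_rot: [3.14, 0.0, 1.559]
force: [-5.9, 3.7, 10.2]
grip_width: 0.0143
```

Request:
move_arm(jaw=[120, 120, 120, 120, 120, 120, 120, 120], dp=[[0, 0, 0], [0, 0, 0], [0, 0, 0], [0, 0, -0.03], [0, 0, -0.06], [0, 0, -0.06], [0, 0, -0.06], [0, 0, 0]], rotation=[[0, 0, 0], [0, 0, 0], [0, 0, 0], [0, 0, 0], [0, 0, 0], [0, 0, 0], [0, 0, 0], [0, 0, 0]], squeeze=60)

```text
clock: 26.32
position: [0.6335, -0.2755, 0.2809]
tool_rot: [3.136, 0.002, 1.559]
force: [-0.5, 0.2, -0.7]
grip_width: 0.0449
```

```bash
python3 - <<'E'
from h import *
c,im=snap("wrist","w9"); t,ti=snap("top","t9")
plan([.455,0.03,.17],1.5708)
E
```

```text
at [ 0.6323 -0.2745  0.2768] [ 3.141 -0.     1.559] t 26.43 w 0.0451
 dp [ 0.3779 -0.2262  0.1335] rows>= 5.9  rot [ 0.0001 -0.     -0.0038] rows>= 0.1
```

View pics/w9.png

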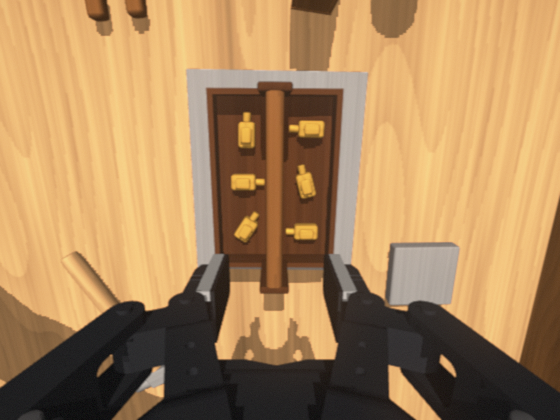

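```bash
python3 - <<'E'
from h import *
c=calibration("wrist");c={k:np.array(v) for k,v in c.items()}
A=ray(c,[(188,70),(367,72)],.045)[:,:2];B=ray(c,[(207,89),(342,91)],.077)[:,:2]
for P,l in((A,.12),(B,.10)):
    e=P[1]-P[0];u=e/np.linalg.norm(e);n=np.array([u[1],-u[0]]);print(P.round(4).tolist(),np.linalg.norm(e),np.arctan2(u[1],u[0]),"centre",P.mean(0)+n*l)
E
```

```text
[[0.5391, -0.1526], [0.7328, -0.1568]] 0.19375299721786945 -0.021485995219992622 centre [ 0.6333673  -0.27465547]
[[0.5647, -0.1748], [0.7004, -0.1782]] 0.1357165868826608 -0.02506090973569 centre [ 0.63003926 -0.27647655]
```

Request:
move_arm(jaw=[120, 120, 120, 120, 120, 120, 120, 120, 120], dp=[[0.054, -0.0323, 0], [0.054, -0.0323, 0], [0.054, -0.0323, 0], [0.054, -0.0323, 0.02], [0.054, -0.0323, 0.035], [0.054, -0.0323, 0.04], [0.054, -0.0324, 0.0385], [0, 0, 0], [0, 0, 0]], rotation=[[0, 0, 0], [0, 0, 0], [0, 0, 0], [0, 0, 0], [0, 0, 0], [0, 0, 0], [0, 0, -0.004], [0, 0, 0], [0, 0, 0]])

```text
clock: 27.55
position: [0.4549, 0.0297, 0.1697]
tool_rot: [-3.141, 0.001, 1.572]
force: [1.1, -0.3, 0.4]
grip_width: 0.0448
```

```bash
python3 - <<'E'
from h import *
s=bot.observe();print(s["position"],s["tool_rot"])
c,im=snap("wrist","w10")
castings(c,im,.01,20)
E
```

```text
[0.45487976 0.02974193 0.16974572] [-3.14089965e+00  7.00610478e-04  1.57157826e+00]
casting rect [ 0.4326 -0.0139] size [0.016 0.01 ] yaw 0.26 centroid [ 0.4329 -0.014 ]
casting rect [ 0.4759 -0.0105] size [0.015 0.011] yaw 0.002 centroid [ 0.476 -0.011]
```

View pics/w10.png

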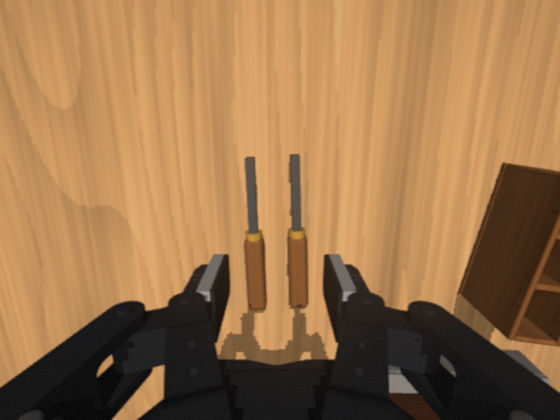

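Request:
move_arm(jaw=[120, 120, 120, 120, 120, 120], dp=[[0, 0.064, -0.025], [0, 0.064, -0.025], [0, 0.064, -0.025], [0, 0.064, -0.025], [0, 0, 0], [0, 0, 0]], rotation=[[0, 0, 0], [0, 0, 0], [0, 0, 0], [0, 0, 0], [0, 0, 0], [0, 0, 0]])

```text
clock: 28.35
position: [0.6593, 0.0289, 0.2496]
tool_rot: [-3.141, 0.001, 1.57]
force: [-1.5, 0.8, -0.1]
grip_width: 0.045
```

```bash
python3 - <<'E'
from h import *
s=bot.observe();print(s["position"],s["tool_rot"],np.round(s["qpos"],3))
c,im=snap("wrist","w11"); np.savez("w11.npz",**c)
cv2.imwrite("pics/w11z.png",cv2.resize(im[60:340,130:430],None,fx=2,fy=2))
E
```

```text
[0.65932843 0.02888888 0.2496134 ] [-3.14069917e+00  5.03473459e-04  1.56971599e+00] [-0.43   0.609  0.48   1.497 -0.299  1.11   0.109]
```

View pics/w11z.png

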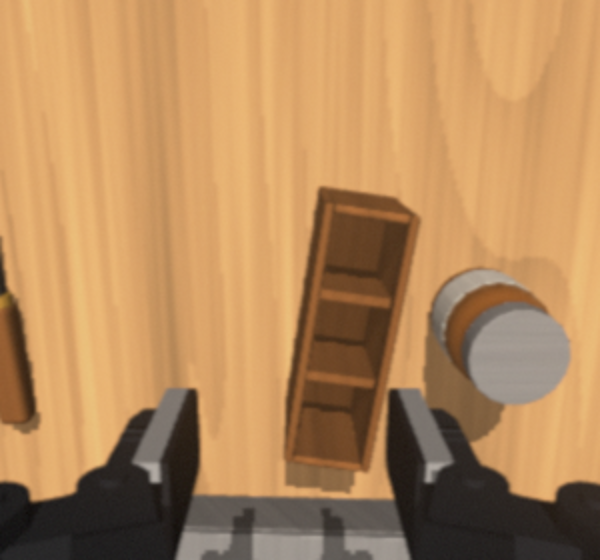

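```bash
python3 - <<'E'
from h import *
c=dict(np.load("w11.npz"))
P=ray(c,np.array([(324,204),(416,216),(368,470),(286,459)])/2+(130,60),.08)[:,:2];C=P.mean(0);e=(P[0]+P[1]-P[2]-P[3])/2
print("holder",P.round(4).tolist(),C,"yaw",np.arctan2(e[1],e[0]),np.linalg.norm(e),np.linalg.norm(P[0]-P[1]))
u=e/np.linalg.norm(e);print("wells +,0,-",[(C+k*.0463*u).round(4).tolist() for k in(1,0,-1)])
J=ray(c,np.array([(518,355)])/2+(130,60),.085);print("jar",J[0])
d={k:v.copy() for k,v in c.items()};d["T"][:3,3]+=np.array([.4549,.0297,.1697])-np.array([.6593,.0289,.2496])
for n,q in(("A",[(250.5,158),(254,232),(258,308)]),("B",[(295,155),(297,230),(299,305)])):
    t,j,b=q; print(n,"tip",ray(d,t,.016)[0,:2].round(4),"junc",ray(d,j,.018)[0,:2].round(4),"butt",ray(d,b,.02)[0,:2].round(4))
Rt=R.from_euler('xyz',[np.pi,0,np.pi/2]); print((R.from_euler('z',-45,degrees=True)*Rt*R.from_rotvec([0,np.pi/2,0])).as_matrix().round(2))
E
```

```text
holder [[0.6753, 0.0586], [0.7204, 0.0527], [0.7016, -0.0875], [0.6564, -0.0807]] [ 0.68841513 -0.01425455] yaw 1.436551235427777 0.14102830148083564 0.04548436998107628
wells +,0,- [[0.6946, 0.0316], [0.6884, -0.0143], [0.6822, -0.0601]]
jar [ 0.77560472 -0.01797384  0.085     ]
A tip [0.4318 0.0651] junc [ 0.4338 -0.0065] butt [ 0.4365 -0.0902]
B tip [0.4728 0.0678] junc [ 0.4758 -0.0045] butt [ 0.4793 -0.0866]
[[-0.    0.71  0.71]
 [ 0.   -0.71  0.71]
 [ 1.    0.   -0.  ]]
```

Request:
move_arm(jaw=[120, 120, 120, 120, 120, 120, 120, 120, 120, 120], dp=[[0, 0, 0], [0, 0, 0], [0, 0, 0], [0, 0, 0], [0, 0, 0], [0, 0, 0], [0, 0, 0], [0, 0, 0], [0, 0, 0], [0, 0, 0]], rotation=[[0, 0.0556, 0], [0, 0.0556, 0], [0, 0.0556, 0], [0, 0.0556, 0], [0, 0.0556, 0], [0, 0.0556, 0], [0, 0.0556, 0], [0, 0.0556, 0], [0, 0.0556, 0], [0, 0, 0]])

```text
clock: 29.65
position: [0.6587, 0.0295, 0.247]
tool_rot: [-1.134, -1.564, -0.437]
force: [-0.2, 0.7, -0.6]
grip_width: 0.0451
```

```bash
python3 - <<'E'
from h import *
s=bot.observe();print(s["position"],np.round(s["qpos"],3),"\n",R.from_euler('xyz',s["tool_rot"]).as_matrix().round(3))
E
```

```text
[0.65869278 0.02953655 0.24701308] [ 0.43   1.063 -0.15   1.413 -1.213  1.694  0.892] 
 [[ 0.006  1.     0.001]
 [-0.003 -0.001  1.   ]
 [ 1.    -0.006  0.003]]
```

Request:
move_arm(jaw=[120, 120, 120, 120, 120, 120, 120], dp=[[0, 0, 0], [0, 0, 0], [0, 0, 0], [0, 0, 0], [0, 0, 0], [0, 0, 0], [0, 0, 0]], rotation=[[-0.0556, 0, 0], [-0.0556, 0, 0], [-0.0556, 0, 0], [-0.0556, 0, 0], [-0.0556, 0, 0], [-0.0556, 0, 0], [0, 0, 0]])

```text
clock: 30.52
position: [0.6711, 0.0425, 0.2525]
tool_rot: [-0.642, -1.513, -1.607]
force: [-0.5, -0.2, -0.2]
grip_width: 0.0453
```

```bash
python3 - <<'E'
from h import *
s=bot.observe();print(s["position"],np.round(s["qpos"],3),"\n",R.from_euler('xyz',s["tool_rot"]).as_matrix().round(3))
E
```

```text
[0.67106578 0.04246613 0.25249426] [ 1.17   1.45  -1.332  1.974 -1.261  0.329  1.219] 
 [[-0.002  0.779  0.627]
 [-0.058 -0.626  0.777]
 [ 0.998 -0.035  0.047]]
```

Request:
move_arm(jaw=[140, 140, 140, 140, 140], dp=[[0, 0, 0], [0, 0, 0], [0, 0, 0], [0, 0, 0], [0, 0, 0]], rotation=[[0.054, 0, 0], [0.054, 0, 0], [0.054, 0, 0], [0.054, 0, 0], [0, 0, 0]])

```text
clock: 31.15
position: [0.6761, 0.0442, 0.253]
tool_rot: [0.15, -1.516, -1.762]
force: [0.4, 0.5, -0.4]
grip_width: 0.0386
```

Request:
move_arm(jaw=[140, 140, 140, 140, 140, 140, 140, 140, 140], dp=[[0, 0, 0], [0, 0, 0], [0, 0, 0], [0, 0, 0], [0, 0, 0], [0, 0, 0], [0, 0, 0], [0, 0, 0], [0, 0, 0]], rotation=[[0, -0.0556, 0], [0, -0.0556, 0], [0, -0.0556, 0], [0, -0.0556, 0], [0, -0.0556, 0], [0, -0.0556, 0], [0, -0.0556, 0], [0, -0.0556, 0], [0, -0.0556, 0]])

```text
clock: 32.28
position: [0.6749, 0.0411, 0.256]
tool_rot: [3.13, -0.055, 1.521]
force: [-0.0, -0.3, -1.6]
grip_width: 0.0384
```

```bash
python3 - <<'E'
from h import *
s=bot.observe();print(np.round(s["qpos"],3))
plan([.475,.03,.15],1.613)
E
```

```text
[ 0.062  0.589 -0.298  1.428  0.126  1.124 -0.289]
at [0.6749 0.0411 0.256 ] [ 3.13  -0.055  1.521] t 32.27 w 0.0384
 dp [-0.0334 -0.2504  0.128 ] rows>= 3.6  rot [ 0.0044 -0.0172 -0.0293] rows>= 0.6
```

Request:
move_arm(jaw=[165, 165, 165, 165, 165, 165, 165, 165, 165, 165], dp=[[-0.0084, -0.0626, 0.032], [-0.0084, -0.0626, 0.032], [-0.0083, -0.0626, 0.032], [-0.0083, -0.0626, 0.032], [0, 0, 0], [0, 0, 0], [0, 0, 0], [0, 0, 0], [0, 0, 0], [0, 0, 0]], rotation=[[0, 0, 0], [0, 0, 0], [0, 0, 0], [0, 0, 0], [0.0044, -0.0172, -0.0293], [0, -0.0556, 0], [0, -0.0556, 0], [0, -0.0556, 0], [0, -0.0556, 0], [0, 0, 0]])

```text
clock: 33.52
position: [0.4728, 0.0339, 0.1469]
tool_rot: [-3.128, 0.649, 1.628]
force: [-0.1, -0.2, 0.8]
grip_width: 0.0299
```

```bash
python3 - <<'E'
from h import *
s=bot.observe();print(np.round(s["qpos"],3))
Rt=R.from_euler('xyz',[np.pi,0,1.613])*R.from_rotvec([0,-np.radians(40),0])
plan([.4747,.022,.060],Rt=Rt);plan([.4747,.022,.011],Rt=Rt)
print(R.from_euler('xyz',s["tool_rot"]).as_matrix().round(3))
c,im=snap("wrist","w12"); castings(c,im,.01,20)
h=cv2.cvtColor(im,cv2.COLOR_BGR2HSV)
cv2.imwrite("pics/w12z.png",im)
E
```

```text
[-0.534  0.581 -0.056  1.991  0.668  1.061 -1.014]
at [0.4728 0.0339 0.1469] [-3.128  0.649  1.628] t 33.52 w 0.0299
 dp [0.0536 0.0028 0.0956] rows>= 1.4  rot [-0.0013 -0.0157  0.0038] rows>= 0.3
at [0.4728 0.0339 0.1469] [-3.128  0.649  1.628] t 33.52 w 0.0299
 dp [0.0906 0.0035 0.1444] rows>= 2.2  rot [-0.0013 -0.0157  0.0038] rows>= 0.3
[[-0.046  0.999  0.021]
 [ 0.796  0.049 -0.604]
 [-0.604 -0.011 -0.797]]
casting rect [ 0.7597 -0.3687] size [0.019 0.037] yaw 1.967 centroid [ 0.7593 -0.3673]
casting rect [ 0.6539 -0.3653] size [0.019 0.029] yaw 1.86 centroid [ 0.6545 -0.3626]
casting rect [ 0.4763 -0.0118] size [0.016 0.018] yaw 1.63 centroid [ 0.4762 -0.0123]
casting rect [ 0.4332 -0.0145] size [0.019 0.016] yaw 0.377 centroid [ 0.433  -0.0157]
```

View pics/w12z.png

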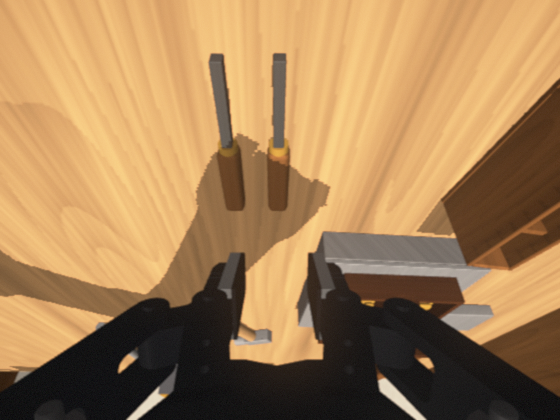

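Request:
move_arm(jaw=[165, 165, 165, 165, 165, 255, 255, 255, 255], dp=[[0.026, 0.001, 0.041], [0.026, 0.001, 0.041], [0.023, 0.0009, 0.037], [0.0156, 0.0006, 0.0254], [0, 0, 0], [0, 0, 0], [0, 0, 0], [0, 0, 0], [0, 0, 0]], rotation=[[0, 0, 0], [0, 0, 0], [0, 0, 0], [-0.0013, -0.0157, 0.0038], [0, 0, 0], [0, 0, 0], [0, 0, 0], [0, 0, 0], [0, 0, 0]], squeeze=70)

```text
clock: 34.7
position: [0.4752, 0.0201, 0.0107]
tool_rot: [-3.141, 0.697, 1.609]
force: [2.4, 0.5, 5.0]
grip_width: 0.0062
```

```bash
python3 - <<'E'
from h import *
s=bot.observe();print(np.round(s["qpos"],3),s["force"])
Rt=R.from_euler('xyz',[np.pi,0,1.613])*R.from_rotvec([0,-np.radians(40),0])
plan([.4747,.022,.25],Rt=Rt)
plan([.6946,.0316,.23],Rt=Rt*R.from_rotvec([0,np.pi/2,0]))
E
```

```text
[-0.575  0.859  0.005  2.002  0.806  0.865 -1.249] [2.4249592  0.46674464 5.03692551]
at [0.4752 0.0201 0.0107] [-3.141  0.697  1.609] t 34.7 w 0.0062
 dp [-0.19   -0.0008 -0.231 ] rows>= 3.8  rot [-0.0011 -0.0005 -0.001 ] rows>= 0.0
at [0.4752 0.0201 0.0107] [-3.141  0.697  1.609] t 34.7 w 0.0062
 dp [-0.1729  0.2744 -0.213 ] rows>= 5.0  rot [-1.000e-04  4.995e-01 -1.600e-03] rows>= 8.4
```

Request:
move_arm(jaw=[255, 255, 255, 255, 255], dp=[[-0.038, 0, -0.0462], [-0.038, 0, -0.0462], [-0.038, 0, -0.0462], [-0.038, 0, -0.0462], [-0.038, 0, -0.0462]], rotation=[[0, 0, 0], [0, 0, 0], [0, 0, 0], [0, 0, 0], [0, 0, 0]])

```text
clock: 35.33
position: [0.4748, 0.0223, 0.251]
tool_rot: [-3.139, 0.696, 1.61]
force: [0.6, 0.8, -0.5]
grip_width: 0.0061
```

Request:
move_arm(jaw=[255, 255, 255, 255, 255, 255, 255, 255, 255, 255], dp=[[0, 0, 0], [0, 0, 0], [0, 0, 0], [0, 0, 0], [0, 0, 0], [0, 0, 0], [0, 0, 0], [0, 0, 0], [0, 0, 0], [0, 0, 0]], rotation=[[0, 0.0555, 0], [0, 0.0555, 0], [0, 0.0555, 0], [0, 0.0555, 0], [0, 0.0555, 0], [0, 0.0555, 0], [0, 0.0555, 0], [0, 0.0555, 0], [0, 0.0555, 0], [0, 0, 0]])

```text
clock: 36.58
position: [0.4748, 0.0203, 0.2476]
tool_rot: [-3.133, -0.875, 1.598]
force: [-0.2, 0.5, -1.1]
grip_width: 0.0058
```

```bash
python3 - <<'E'
from h import *
s=bot.observe();print(np.round(s["qpos"],3),s["force"])
Rt=R.from_euler('xyz',[np.pi,0,1.613])*R.from_rotvec([0,np.radians(50),0])
plan([.6946,.0316,.23],Rt=Rt)
for n in("side","wrist"): snap(n,n+"13")
a=cv2.imread("pics/side13.png");b=cv2.imread("pics/wrist13.png")
cv2.imwrite("pics/m13.png",np.hstack([cv2.resize(a[80:320,200:440],(400,400)),cv2.resize(b,(400,300)) if 0 else cv2.copyMakeBorder(cv2.resize(b,(400,300)),0,100,0,0,cv2.BORDER_CONSTANT)]))
E
```

```text
[ 0.548  0.531 -0.287  1.912 -0.746  1.17   0.771] [-0.22114335  0.52419914 -1.12808108]
at [0.4748 0.0203 0.2476] [-3.133 -0.875  1.598] t 36.58 w 0.0058
 dp [-0.0126  0.2752  0.0169] rows>= 3.5  rot [ 0.0011 -0.0007 -0.0031] rows>= 0.1
```

View pics/m13.png

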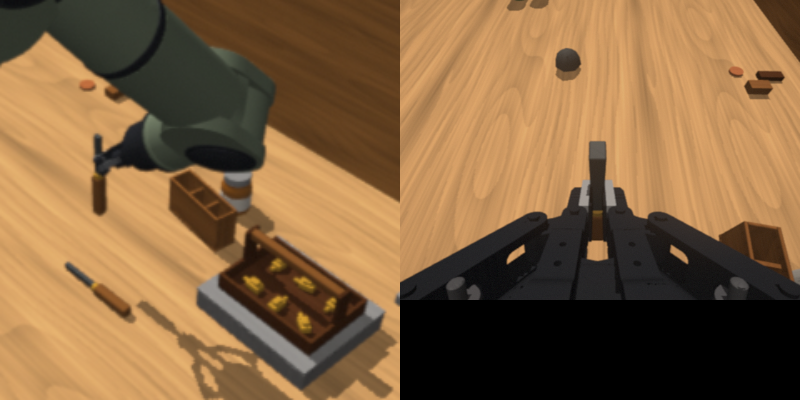

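Request:
move_arm(jaw=[255, 255, 255, 255, 255, 255], dp=[[-0.0032, 0.0688, 0.0042], [-0.0032, 0.0688, 0.0042], [-0.0031, 0.0688, 0.0042], [-0.0031, 0.0688, 0.0043], [0, 0, 0], [0, 0, 0]], rotation=[[0, 0, 0], [0, 0, 0], [0, 0, 0], [0.0011, -0.0007, -0.0031], [0, 0, 0], [0, 0, 0]])

```text
clock: 37.42
position: [0.6945, 0.0359, 0.2335]
tool_rot: [3.135, -0.868, 1.625]
force: [-0.1, 0.1, -0.6]
grip_width: 0.006
```

```bash
python3 - <<'E'
from h import *
s=bot.observe();print(np.round(s["qpos"],3),s["force"],R.from_euler('xyz',s["tool_rot"]).apply([[-.766,0,.643]]).round(3))
Rt=R.from_euler('xyz',[np.pi,0,1.613])*R.from_rotvec([0,np.radians(50),0])
plan([.6946,.0316,.23],Rt=Rt);plan([.6946,.0316,.119],Rt=Rt)
E
```

```text
[ 0.356  0.828 -0.255  1.337 -0.689  1.288  0.514] [-0.0765106   0.07504749 -0.55820027] [[ 0.004 -0.004 -1.   ]]
at [0.6945 0.0359 0.2335] [ 3.135 -0.868  1.625] t 37.42 w 0.006
 dp [-0.0068 -0.0002 -0.0013] rows>= 0.1  rot [-0.0007  0.0013  0.0024] rows>= 0.0
at [0.6945 0.0359 0.2335] [ 3.135 -0.868  1.625] t 37.42 w 0.006
 dp [-0.1128 -0.0008  0.0884] rows>= 1.8  rot [-0.0007  0.0013  0.0024] rows>= 0.0
```

Request:
move_arm(jaw=[255, 255, 255, 255, 255, 255, 255, 255], dp=[[-0.0068, -0.0002, -0.0013], [0, 0, 0], [-0.0212, 0, 0.0179], [-0.0212, 0, 0.0179], [-0.0212, 0, 0.0179], [-0.0212, 0, 0.0179], [-0.0212, 0, 0.0179], [0, 0, 0]], rotation=[[-0.0007, 0.0013, 0.0024], [0, 0, 0], [0, 0, 0], [0, 0, 0], [0, 0, 0], [0, 0, 0], [0, 0, 0], [0, 0, 0]])

```text
clock: 38.42
position: [0.6942, 0.0308, 0.1159]
tool_rot: [-3.136, -0.875, 1.607]
force: [-0.3, -0.1, -0.3]
grip_width: 0.0057
```

```bash
python3 - <<'E'
from h import *
s=bot.observe();print(s["force"])
Rt=R.from_euler('xyz',[np.pi,0,1.613])*R.from_rotvec([0,np.radians(50),0])
plan([.6946,.0316,.119],Rt=Rt)
E
```

```text
[-0.32388166 -0.05153531 -0.27967296]
at [0.6942 0.0308 0.1159] [-3.136 -0.875  1.607] t 38.42 w 0.0057
 dp [ 0.0036  0.0006 -0.0017] rows>= 0.1  rot [-0.0002 -0.0008 -0.0012] rows>= 0.0
```

Request:
move_arm(jaw=[190, 165, 165, 165, 165, 165, 165], dp=[[0, 0, 0], [0, 0, 0], [0, 0, 0], [0, 0, -0.04], [0, 0, -0.06], [0, 0, -0.06], [0, 0, 0]], rotation=[[0, 0, 0], [0, 0, 0], [0, 0, 0], [0, 0, 0], [0, 0, 0], [0, 0, 0], [0, 0, 0]])

```text
clock: 39.3
position: [0.6999, -0.0713, 0.2025]
tool_rot: [3.137, -0.871, 1.61]
force: [-0.3, -0.0, -0.7]
grip_width: 0.0301
```

```bash
python3 - <<'E'
from h import *
c,im=snap("wrist","w14"); t,ti=snap("top","t14"); sd,si=snap("side","s14")
Rt=R.from_euler('xyz',[np.pi,0,1.60])*R.from_rotvec([0,-np.radians(40),0])
plan([.4327,.020,.15],Rt=Rt)
cv2.imwrite("pics/m14.png",np.hstack([cv2.resize(im,(400,300)),cv2.resize(si[120:300,200:440],(400,300))]))
castings(t,ti,.01,3)
E
```

```text
at [ 0.6986 -0.0665  0.2   ] [-3.14  -0.875  1.61 ] t 39.45 w 0.03
 dp [ 0.0297 -0.3276  0.1337] rows>= 4.5  rot [-0.0008 -0.5007  0.0041] rows>= 8.4
casting rect [ 0.6084 -0.3425] size [0.035 0.022] yaw 0.755 centroid [ 0.6077 -0.3429]
casting rect [ 0.6124 -0.2234] size [0.04  0.019] yaw 1.564 centroid [ 0.6127 -0.225 ]
casting rect [ 0.6119 -0.2838] size [0.025 0.038] yaw 3.108 centroid [ 0.6104 -0.2836]
casting rect [ 0.6816 -0.2831] size [0.038 0.019] yaw 1.564 centroid [ 0.681  -0.2843]
casting rect [ 0.6827 -0.3486] size [0.019 0.029] yaw 3.102 centroid [ 0.6818 -0.3488]
casting rect [ 0.6867 -0.2239] size [0.019 0.029] yaw 3.115 centroid [ 0.6868 -0.2237]
```

View pics/m14.png

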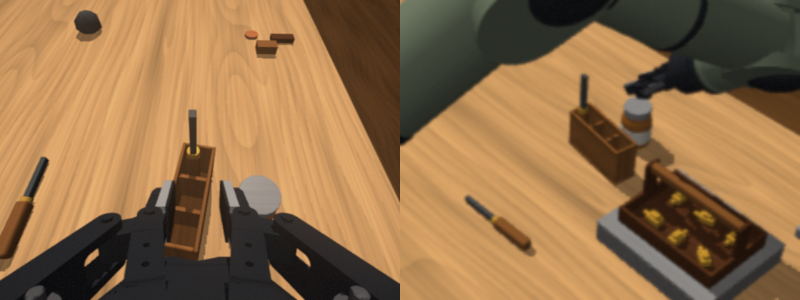

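Request:
move_arm(jaw=[165, 165, 165, 165, 165, 165], dp=[[0, -0.065, 0], [0, -0.065, 0], [0, -0.065, 0.02], [0.01, -0.066, 0.05], [0.02, -0.066, 0.064], [0, 0, 0]], rotation=[[0, 0, 0], [0, 0, 0], [0, 0, 0], [0, 0, 0], [0, 0, 0], [0, 0, 0]])

```text
clock: 40.2
position: [0.4417, 0.0128, 0.1543]
tool_rot: [-3.132, -0.877, 1.608]
force: [1.9, -0.9, 1.1]
grip_width: 0.0303
```

Request:
move_arm(jaw=[165, 165, 165, 165, 165, 165, 165, 165, 165, 165], dp=[[0, 0, 0], [0, 0, 0], [0, 0, 0], [0, 0, 0], [0, 0, 0], [0, 0, 0], [0, 0, 0], [0, 0, 0], [0, 0, 0], [0, 0, 0]], rotation=[[0, -0.0556, 0], [0, -0.0556, 0], [0, -0.0556, 0], [0, -0.0556, 0], [0, -0.0556, 0], [0, -0.0556, 0], [0, -0.0556, 0], [0, -0.0556, 0], [0, -0.0556, 0], [0, 0, 0]])

```text
clock: 41.45
position: [0.4414, 0.0128, 0.1494]
tool_rot: [-3.111, 0.541, 1.635]
force: [-0.2, -1.0, 0.1]
grip_width: 0.0303
```

```bash
python3 - <<'E'
from h import *
s=bot.observe();print(np.round(s["qpos"],3))
Rt=R.from_euler('xyz',[np.pi,0,1.60])*R.from_rotvec([0,-np.radians(40),0])
plan([.433,.020,.060],Rt=Rt);plan([.433,.020,.011],Rt=Rt)
c,im=snap("wrist","w15"); castings(c,im,.01,20)
h=cv2.cvtColor(im,cv2.COLOR_BGR2HSV)
m=cv2.inRange(h,(0,0,20),(180,110,110)); m[260:]=0
for b in blobs(m,200):
    P=ray(c,b[:,0,:],.014)[:,:2].astype(np.float32);print("dark",[np.round(v,4) for v in cv2.minAreaRect(P)])
E
```

```text
[-0.777  0.522  0.345  2.106  0.429  0.835 -0.736]
at [0.4414 0.0128 0.1494] [-3.111  0.541  1.635] t 41.45 w 0.0303
 dp [ 0.0658 -0.0072  0.0911] rows>= 1.4  rot [-0.0032 -0.05    0.0099] rows>= 0.9
at [0.4414 0.0128 0.1494] [-3.111  0.541  1.635] t 41.45 w 0.0303
 dp [ 0.0973 -0.0056  0.1435] rows>= 2.2  rot [-0.0032 -0.05    0.0099] rows>= 0.9
casting rect [ 0.7455 -0.4905] size [0.022 0.08 ] yaw 2.148 centroid [ 0.7462 -0.4913]
casting rect [ 0.7644 -0.3386] size [0.017 0.044] yaw 2.042 centroid [ 0.7621 -0.3361]
casting rect [ 0.4325 -0.014 ] size [0.016 0.015] yaw 0.067 centroid [ 0.4325 -0.0147]
dark [array([ 0.6772, -0.1499]), array([0.0188, 0.0919]), np.float64(89.6231)]
dark [array([0.4314, 0.0297]), array([0.0078, 0.0767]), np.float64(1.8616)]
```

Request:
move_arm(jaw=[165, 165], dp=[[0, 0, 0], [0, 0, 0]], rotation=[[-0.0032, -0.05, 0.0099], [0, 0, 0]])

```text
clock: 41.75
position: [0.4413, 0.0099, 0.1497]
tool_rot: [3.141, 0.696, 1.593]
force: [-0.3, -0.8, 1.2]
grip_width: 0.0302
```

```bash
python3 - <<'E'
from h import *
Rt=R.from_euler('xyz',[np.pi,0,1.60])*R.from_rotvec([0,-np.radians(40),0])
plan([.4322,.020,.011],Rt=Rt)
E
```

```text
at [0.4413 0.0099 0.1497] [3.141 0.696 1.593] t 41.75 w 0.0302
 dp [ 0.121  -0.011   0.1248] rows>= 2.2  rot [-0.0013 -0.0007 -0.0016] rows>= 0.0
```

Request:
move_arm(jaw=[165, 165, 165, 165, 165, 255, 255, 255, 255], dp=[[0.034, -0.011, 0.036], [0.034, 0, 0.036], [0.034, 0, 0.034], [0.019, 0, 0.0188], [0, 0, 0], [0, 0, 0], [0, 0, 0], [0, 0, 0], [0, 0, 0]], rotation=[[0, 0, 0], [0, 0, 0], [0, 0, 0], [0, 0, -0.0016], [0, 0, 0], [0, 0, 0], [0, 0, 0], [0, 0, 0], [0, 0, 0]])

```text
clock: 42.88
position: [0.4329, 0.0192, 0.0122]
tool_rot: [-3.14, 0.695, 1.596]
force: [0.9, 0.1, 1.8]
grip_width: 0.006
```

Request:
move_arm(jaw=[255, 255, 255, 255, 255], dp=[[-0.038, 0, -0.0462], [-0.038, 0, -0.0462], [-0.038, 0, -0.0462], [-0.038, 0, -0.0462], [-0.038, 0, -0.0462]], rotation=[[0, 0, 0], [0, 0, 0], [0, 0, 0], [0, 0, 0], [0, 0, 0]])

```text
clock: 43.5
position: [0.4327, 0.0207, 0.2528]
tool_rot: [-3.14, 0.694, 1.596]
force: [0.3, 0.2, -0.6]
grip_width: 0.0059
```

Request:
move_arm(jaw=[255, 255, 255, 255, 255, 255, 255, 255, 255, 255], dp=[[0, 0, 0], [0, 0, 0], [0, 0, 0], [0, 0, 0], [0, 0, 0], [0, 0, 0], [0, 0, 0], [0, 0, 0], [0, 0, 0], [0, 0, 0]], rotation=[[0, 0.0555, 0], [0, 0.0555, 0], [0, 0.0555, 0], [0, 0.0555, 0], [0, 0.0555, 0], [0, 0.0555, 0], [0, 0.0555, 0], [0, 0.0555, 0], [0, 0.0555, 0], [0, 0, 0]])

```text
clock: 44.75
position: [0.4324, 0.019, 0.2493]
tool_rot: [-3.132, -0.87, 1.583]
force: [0.2, 0.3, 0.4]
grip_width: 0.0058
```

```bash
python3 - <<'E'
from h import *
s=bot.observe();print(np.round(s["qpos"],3),s["force"])
Rt=R.from_euler('xyz',[np.pi,0,1.60])*R.from_rotvec([0,np.radians(50),0])
plan([.6822,-.0601,.24],Rt=Rt)
E
```

```text
[ 0.178  0.477  0.249  2.033 -0.915  1.308  1.006] [0.18106287 0.31100057 0.41136739]
at [0.4324 0.019  0.2493] [-3.132 -0.87   1.583] t 44.75 w 0.0058
 dp [-0.0751  0.3102 -0.0741] rows>= 4.2  rot [ 0.0009  0.0007 -0.0034] rows>= 0.1
```

Request:
move_arm(jaw=[255, 255, 255, 255, 255, 255, 255], dp=[[-0.015, 0.062, -0.0148], [-0.015, 0.062, -0.0148], [-0.015, 0.062, -0.0148], [-0.015, 0.062, -0.0148], [-0.0151, 0.062, -0.0149], [0, 0, 0], [0, 0, 0]], rotation=[[0, 0, 0], [0, 0, 0], [0, 0, 0], [0, 0, 0], [0.0009, 0.0007, -0.0034], [0, 0, 0], [0, 0, 0]])

```text
clock: 45.62
position: [0.6825, -0.0561, 0.2433]
tool_rot: [3.136, -0.869, 1.609]
force: [0.0, 0.5, -0.1]
grip_width: 0.0059
```

```bash
python3 - <<'E'
from h import *
s=bot.observe();print(np.round(s["qpos"],3))
Rt=R.from_euler('xyz',[np.pi,0,1.60])*R.from_rotvec([0,np.radians(50),0])
plan([.6822,-.0601,.24],Rt=Rt);plan([.6822,-.0601,.118],Rt=Rt)
E
```

```text
[ 0.21   0.856  0.245  1.29  -0.942  1.557  0.741]
at [ 0.6825 -0.0561  0.2433] [ 3.136 -0.869  1.609] t 45.62 w 0.0059
 dp [-0.0063 -0.0006 -0.0012] rows>= 0.1  rot [-0.0005  0.001   0.0019] rows>= 0.0
at [ 0.6825 -0.0561  0.2433] [ 3.136 -0.869  1.609] t 45.62 w 0.0059
 dp [-0.1228 -0.0011  0.0972] rows>= 2.0  rot [-0.0005  0.001   0.0019] rows>= 0.0
```

Request:
move_arm(jaw=[255, 255, 255, 255, 255, 255, 255, 255, 255], dp=[[-0.0063, -0.0006, -0.0012], [0, 0, 0], [-0.0195, 0, 0.0163], [-0.0195, 0, 0.0163], [-0.0195, 0, 0.0163], [-0.0195, 0, 0.0163], [-0.0195, 0, 0.0163], [-0.0194, 0, 0.0163], [0, 0, 0]], rotation=[[-0.0005, 0.001, 0.0019], [0, 0, 0], [0, 0, 0], [0, 0, 0], [0, 0, 0], [0, 0, 0], [0, 0, 0], [0, 0, 0], [0, 0, 0]])

```text
clock: 46.75
position: [0.682, -0.0611, 0.1158]
tool_rot: [-3.139, -0.875, 1.597]
force: [0.3, 0.1, 0.9]
grip_width: 0.0058
```

Free of contact, at floor height: release, retreat and look.

Request:
move_arm(jaw=[190, 165, 165, 165, 165, 165, 165, 165], dp=[[0, 0, 0], [0, 0, 0], [0, 0, 0], [0, 0, -0.03], [-0.0, 0, -0.05], [0.04, 0, -0.05], [0.05, 0, -0.04], [0, 0, 0]], rotation=[[0, 0, 0], [0, 0, 0], [0, 0, 0], [0, 0, 0], [0, 0, 0], [0, 0, 0], [0, 0, 0], [0, 0, 0]])

```text
clock: 47.75
position: [0.6851, -0.12, 0.2647]
tool_rot: [3.131, -0.872, 1.607]
force: [0.2, 0.8, -0.9]
grip_width: 0.0303
```

Request:
move_arm(jaw=[165, 165, 165, 165, 165, 165, 165], dp=[[0, -0.05, 0], [0, -0.06, 0], [0, -0.06, 0], [0, -0.06, 0], [0, -0.05, 0], [0, 0, 0], [0, 0, 0]], rotation=[[0, 0, 0], [0, 0, 0], [0, 0, 0], [0, 0, 0], [0, 0, 0], [0, 0, 0], [0, 0, 0]])

```text
clock: 48.62
position: [0.4607, -0.1255, 0.2601]
tool_rot: [3.14, -0.875, 1.601]
force: [0.0, 0.9, 0.3]
grip_width: 0.0303
```

```bash
python3 - <<'E'
from h import *
t,ti=snap("top","t16"); sd,si=snap("side","s16"); castings(t,ti,.06,3)
s=bot.observe();print(s["position"],s["force"],s["clock"])
a=cv2.resize(ti[100:310,80:490],(800,410)) ; b=cv2.resize(si[100:420,180:460],(400,457))
cv2.imwrite("pics/m16.png",np.hstack([cv2.resize(ti[90:310,90:420],(450,300)),cv2.resize(si[110:350,130:450],(350,262),interpolation=cv2.INTER_AREA) if 0 else cv2.resize(si[110:370,150:453],(350,300))]))
E
```

```text
casting rect [ 0.6021 -0.3274] size [0.039 0.022] yaw 0.755 centroid [ 0.6005 -0.3278]
casting rect [ 0.6036 -0.2152] size [0.039 0.018] yaw 1.564 centroid [ 0.6039 -0.2171]
casting rect [ 0.6032 -0.2731] size [0.018 0.036] yaw 3.108 centroid [ 0.6017 -0.2729]
casting rect [ 0.6716 -0.2725] size [0.037 0.021] yaw 1.564 centroid [ 0.6699 -0.2746]
casting rect [ 0.6712 -0.3339] size [0.021 0.028] yaw 3.102 centroid [ 0.6711 -0.3346]
casting rect [ 0.675  -0.2142] size [0.021 0.028] yaw 3.115 centroid [ 0.6747 -0.2143]
[ 0.46079339 -0.12544154  0.25981707] [ 0.08561377  0.28904767 -0.4609028 ] 48.725
```

View pics/m16.png

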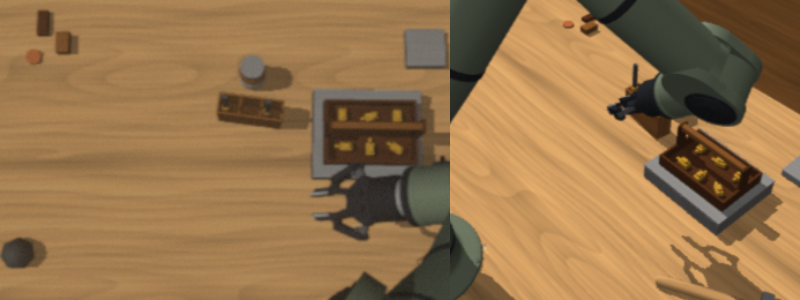

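```bash
python3 -c "
from workcell import workorder; workorder.job_done()"
```

```text
the job is handed in; nothing more can be done
```

The job is handed in at about 49 s on the robot's clock, with every part of the task done as far as my checks could show.

- **Castings and tray:** I found three stray castings and put all three in the tray with the other three. I then carried the tray level to the polishing stand and set it down. The last wrist view put the tray's centre about 3 to 4 mm from the stand's centre, with its long side matching the stand's to about 0.2°. The final top view shows all six castings inside the tray and no brass left on the bench.
- **Files:** Two files were present. Both went handle down into the holder's two end wells with no contact force. One shows clearly upright in a close view. The other I saw only as a blade tip in its well from the top camera, because the arm blocked the side view.
- **Bystanders:** The jar and the rock look unmoved in the final pictures. I never worked near the hammer, and only part of it showed in that last picture.

**Disagreements and contacts:**
- The top camera read positions up to about 5 mm off the wrist camera, so I relied on the wrist for grasps and wells.
- One early casting grasp pressed the fingertips on the bench at about 25 N, so I gripped the later castings a little higher.
- One trial turn of the empty gripper stopped at joint limits, so I undid it and grasped the files at a tilt instead.

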